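# Load one sample cassette into the slide loader's stacker

## Robot

A 6-joint arm with a two-finger parallel gripper is mounted at the origin on a cart in front of the work surface, level with it; the furniture and walls round the work are solid. World frame = base frame: x ahead of the robot, y to its left, z up, the work surface at z = 0. Lengths are in m, angles in rad, forces in N, time in s.
With the tool pointing down it reaches from about 0.35 to 1 m from the base axis. Payload 7.1 kg.
Tool frame: the origin (TCP) lies at the very end of the fingers, on their centre line; the grasp point (between the pads) lies 19 mm behind it (r.grip_depth is the distance from the TCP to the grasp point, in m); z points along the fingers, x is the direction in which the jaws open and shut, and the axes are right-handed (so a half turn about z gives the same grasp; the last joint's range is limited). The gripper opens to 85 mm and grips with 20 to 120 N. Pads are 22 mm wide; open, the fingers measure 114 mm over their backs; the gripper's body (76 mm by 85 mm) begins 54 mm behind the grasp point. The pads swing forward as they close: fully open they stand 13 mm farther back than shut.
Start: joints at [-1.211, 0.423, 1.63, -0, 1.089, -0.019], TCP at [0.231, -0.581, 0.231] pointing down, gripper open.
Joint ranges: [-3, 3], [-0.9, 2.11], [0.09, 2.58], [-1.31, 4.45], [0.11, 2.69], [-2.54, 2.54]. Speed limits (rad/s): [2.39, 2.39, 3.01, 3.14, 3.14, 3.14].

## Interface

Orientations are given as a rotation vector (axis times angle).
In Python, from workcell import r gives the robot as it stands.
- The arm moves only by the tool send_rows, never from a script. Its argument "moves" is a list of rows, each an object of numbers: "rx", "ry", "rz": the turn, a rotation vector about the tool's x, y, z in rad; "x", "y", "z": the shift along the tool's x, y, z in m; "fingers": the finger opening in m, from 0 to 0.0854. In form: [{"rx": .., "ry": .., "rz": .., "x": .., "y": .., "z": .., "fingers": ..}, ...]. A call has exactly 10 rows; each row is the pose to reach, as a shift and turn from the pose commanded when the call began, along the tool's axes at that moment; what a row does not reach only later rows make up. A row lasts 1/12 s, in which the tool goes at most 41.7 mm and 7.16 degrees, less where a joint would pass 70% of its speed; a pose out of reach is approached as far as the arm can. A call with a gripper value outside its range is refused whole. The fingers move at their own pace and stop on an object; the grip force is fixed at half the most. Time passes only in rows, so rows that repeat a pose let the fingers close, or fill a call up. It gives the time, the measured TCP pose, the force and the opening at its end, in the units of the state.
- r.state(): the state, without advancing time (a new reading comes with each control period).
- r.grab_frame(name): name is "scene" or "top"; returns a dict with "image" (420x560x3 uint8, red, green, blue), "mtx" (3x3 intrinsics, pixels), "k1" (the pictures are not rectified: a ray, as slopes to the right and down, at radius r is drawn at 1 + k1 r^2 times it, then the intrinsics apply), "position" and "rotation" of the camera in the world. Camera axes: x right, y down, z forward; pixel columns grow to the right and rows downward; lengths in m; the calibration is good to about 2 mm. A picture is of the moment at which its call begins. There is no depth.
- r.hand_in(): hands the job in, once; it reports no verdict.
The state is a dict: "time": time; "joint_positions": joint angles; "qvel": joint speeds; "effort": joint torques, N m; "ee_pos": TCP position; "orientation": TCP orientation; "force": force on the tool from outside, world axes, zero at the start; "wrist_torque": the same for the moment, N m; "width": opening from 0.0 (shut) to 1.0 (fully open).
Only numpy, scipy, OpenCV 4.12 (cv2) and the standard library are available. Lean on these libraries where they do the work, as an engineer would, in place of code of your own. Each camera call takes 0.05 s, during which the arm holds its last target.

## Task

Push the stacker's clear two-panel dust cover right back until its panels stand folded flat against each other, and leave it so. Draw the yellow-tab cassette out of the rack by its tab, lay it flat on the bench and let go, then take it across its long sides and lay it flat on the pile between the stacker's guides, tab in the slot on the robot's side. Nobody knows how high the pile stands: lower the cassette until you feel it rest and only then let go, never dropping it or ramming it down, and leave the other cassettes, the timer and the beakers where they are.

Things in the scene. Friction and masses are not known exactly. Their poses are not given: they have to be found in the camera images.
- cassette_yellow: Flat white and grey sample cassette with a YELLOW tab, loose, about 0.11 to 0.22 kg. Body 110 mm long (x) x 60 mm wide (y) x 22 mm thick (z). Origin: middle of the underside of the 110 mm body; z up; the tab points to its -x. It starts in one of the rack's three lanes, tab towards the robot.
- yellow_tab (a point): Middle of the yellow tab: 69 mm from the cassette's origin along its -x and 16 mm above its underside. The tab sticks out 28 mm from the near end, is 26 mm wide (y) and 12 mm thick, its top flush with the cassette's top.
- cassette_blue_1: Cassette of the same make with a blue tab, in another lane of the rack; leave it. Origin as for the yellow one.
- cassette_blue_2: The other blue-tab cassette in the rack; leave it.
- rack: Fixed aluminium rack on the bench, three open-topped lanes side by side along its y, 68 mm apart, open towards its -x (the robot). Origin on the bench under the middle lane's cassette. Lane floors at z = 20 mm; the 4 mm dividers and end wall reach z = 42 mm, level with the cassettes' tops, so only the tabs, in front of the rack, can be gripped. 2 mm clearance each side in a lane.
- stacker: Fixed white stacker, foot 204 x 152 mm. Origin on the bench under the middle of the pile; +x away from the robot at yaw 0, z up. A cassette belongs with its origin on this z axis, its x along this x, its tab to this -x. On a lift inside lies a pile of blue-tab cassettes; the height of its top is NOT reported: set anew each time, from 80 to 114 mm above the bench. The lift does not give way.
- cover (a joint): Dust cover: angle of its far panel above level, rad. Starts slightly peaked (0.3 to 0.5); 1.54 is the stop, both panels upright and flat against each other. Two clear hinged panels over the bay, each 76 mm long, 128 mm wide. A level push on the near edge towards the stacker's +x folds it up; about 3 to 5 N; it stays where it is left.
- push_bar (a point): Middle of the blue push bar on the near panel's near edge: 8 mm thick, 76 mm long across the stacker's y, 10 mm above the panel's underside, 9 mm from its edge. Its centre stays 151 to 156 mm above the bench during the whole push and at the stop has come to about x = +62 mm in the stacker's frame.
- timer: Small white digital timer, 58 x 58 x 18 mm, lying on the bench; leave it.
- beaker_small: Empty glass beaker 53 mm wide, 70 mm tall, standing on the bench; leave it.
- beaker_big: Empty glass beaker 64 mm wide, 82 mm tall, standing behind the stacker; leave it.
- rack_front (a point): Middle of the rack's open front (58 mm to its -x), at the top of the dividers, z = 42 mm. The tabs reach from here 25 mm on towards the robot, with 42 mm between one tab and the next. The bench between rack and stacker, 0.38 to 0.53 m ahead of the robot and within 60 mm either side of its centre line (y = 0), is always free for laying the cassette down.
- bay_mouth (a point): Over the stacker's origin at z = 132 mm, the top of the guides. They leave a cassette 2.5 mm at each side, 2 mm at the far end, 3 mm at the near end. Along both long sides the bay is open for fingers from x = -47 to +36 mm (stacker frame); from the pile's side (|y| = 30 mm) to the cover's rails (|y| = 69 to 75 mm, top z = 142 mm) there are 39 mm.
- tab_slot (a point): Middle of the 34 mm wide slot for the tab, at z = 132 mm, 73 mm to the stacker's -x. The two near guides beside it fill |y| = 17 to 47 mm, x = -89 to -58 mm, with a set-back lead-in step up to z = 138 mm; the slot is too narrow for fingers, so a cassette held by its tab cannot be lowered in.
- cover_hinge (a point): Middle of the far panel's hinge, 76 mm to the stacker's +x, z = 142 mm. The near panel is hinged to the far one; its free near edge runs along the rails at z = 142 mm, at stacker x = 76 - 152 cos(angle) mm. Folded, the panels stand to z = 220 mm at x = 62 to 82 mm.
- torsion_tester: Heavy beige instrument standing on the bench between rack and stacker, 240 mm deep (x) x 126 mm wide (y) x 285 mm tall; origin at the middle of its foot. Fixed; reach round in front of it when going from one side to the other.

How it is judged:
By the outcome, as a careful person would: the job done as asked, in the order asked, and still so for the second after the job is handed in, with the robot touching nothing.
It also fails if it takes over 64 s, if anything falls off the work surface, if the arm or the gripper's body presses on something with over 40 N, if the wrist force passes 120 N, or if a joint passes its speed limit or range.

## Working session

There is one attempt and no reset: what is moved stays moved. The work goes in short steps, Python scripts to look and compute and a tool call to move; the robot and the scene stay as the last step left them, time stands still between calls to the robot, and variables do not carry over. Pictures are saved under pics/ and viewed, and the job is handed in when it is done.

Besides the shell and the picture viewer there is one more tool, called after "Request:" as a command line: name --argument value ..., lists and objects as JSON in quotes. send_rows: Moves the arm, as the interface text tells. Its arguments: {"type":"object","properties":{"moves":{"type":"array","items":{"type":"object","properties":{"rx":{"type":"number"},"ry":{"type":"number"},"rz":{"type":"number"},"x":{"type":"number"},"y":{"type":"number"},"z":{"type":"number"},"fingers":{"type":"number"}}}}},"required":["moves"]}

```bash
ls; mkdir -p pics
python3 - <<'E'
from workcell import r
import cv2,pickle
print(r.state(), r.grip_depth)
for n in("scene","top"):
    f=r.grab_frame(n); pickle.dump(f,open(f"pics/{n}0.pkl","wb"))
    cv2.imwrite(f"pics/{n}0.png",f["image"][:,:,::-1]); print(n,f["mtx"],f["k1"],f["position"],f["rotation"])
E
```

```text
pics
{'time': 0.0, 'joint_positions': array([-1.21098659e+00,  4.23845092e-01,  1.63073730e+00,  4.43735705e-05,
        1.08857585e+00, -1.90328747e-02]), 'qvel': array([-0.0015716 ,  0.00017076,  0.00027599, -0.00118007,  0.00111362,
       -0.00144096]), 'effort': array([ 9.69641478e-04, -5.57386994e+01, -2.81744099e+01, -5.52434199e-05,
        7.40213814e-03, -1.62749575e-05]), 'ee_pos': array([ 0.23096939, -0.58014595,  0.23052445]), 'orientation': array([-2.59919105e+00,  1.76293223e+00,  1.97241027e-03]), 'force': array([-0.24730588,  0.51354881,  0.36989881]), 'wrist_torque': array([ 0.01413756, -0.06478261, -0.03991021]), 'width': 0.998299937223683} 0.0187
scene [[390.34055299   0.         278.19172917]
 [  0.         390.34055299 212.19389586]
 [  0.           0.           1.        ]] -0.09842695321834823 [-0.02162581  0.68887194  0.82172559] [-0.90116534  2.401872   -1.1820796 ]
top [[444.27065262   0.         281.96490827]
 [  0.         444.27065262 207.75926549]
 [  0.           0.           1.        ]] -0.02120087323865708 [0.44828244 0.00189422 1.5074141 ] [-2.16462042  2.21165433 -0.07516685]
```

View pics/scene0.png

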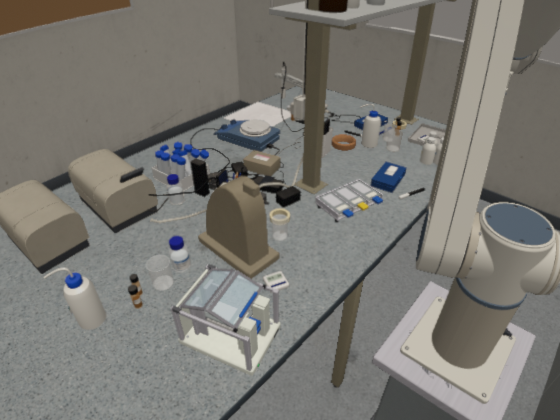

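View pics/top0.png

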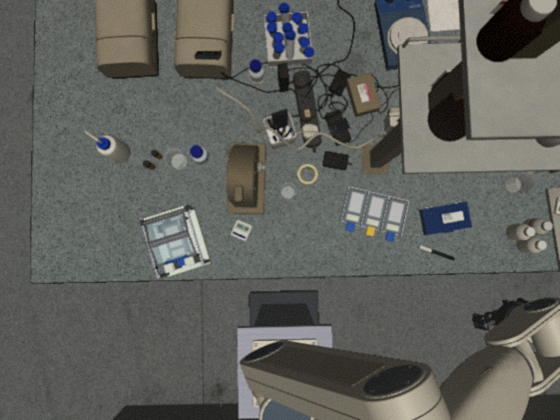

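```bash
cat > h.py <<'E'
import numpy as np,cv2,pickle
from scipy.spatial.transform import Rotation as R
def load(n): return pickle.load(open(f"pics/{n}.pkl","rb"))
def grab(name,tag):
    from workcell import r
    f=r.grab_frame(name); pickle.dump(f,open(f"pics/{tag}.pkl","wb")); return f
def crop(f,x0,y0,x1,y1,out,s=4):
    im=f["image"][y0:y1,x0:x1,::-1]; cv2.imwrite(f"pics/{out}.png",cv2.resize(im,None,fx=s,fy=s,interpolation=cv2.INTER_CUBIC))
def ray(f,u,v):
    K=f["mtx"]; d=np.array([(u-K[0,2])/K[0,0],(v-K[1,2])/K[1,1]]); s=d.copy()
    for _ in range(20): s=d/(1+f["k1"]*(s@s))
    return np.array(f["position"]),R.from_rotvec(f["rotation"]).apply([s[0],s[1],1.])
def plane(f,u,v,z):
    o,d=ray(f,u,v); return o+d*(z-o[2])/d[2]
def proj(f,p):
    c=R.from_rotvec(f["rotation"]).inv().apply(np.array(p)-f["position"]); s=c[:2]/c[2]; s=s*(1+f["k1"]*(s@s))
    return s*f["mtx"][0,0]+f["mtx"][:2,2]
def blobs(f,lo,hi,amin=15):
    hsv=cv2.cvtColor(f["image"],cv2.COLOR_RGB2HSV); m=cv2.inRange(hsv,np.array(lo),np.array(hi))
    n,l,st,c=cv2.connectedComponentsWithStats(m); return m,[(c[i].round(1),st[i]) for i in range(1,n) if st[i,4]>=amin]
def two(f,a,g,b):
    o,d=ray(f,*a);p,e=ray(g,*b); d/=np.linalg.norm(d);e/=np.linalg.norm(e)
    t=np.linalg.lstsq(np.c_[d,-e],p-o,rcond=None)[0]; A=o+d*t[0];B=p+e*t[1]; return (A+B)/2,np.linalg.norm(A-B)
E
python3 - <<'E'
from h import *
T=load("top0");S=load("scene0")
crop(T,130,195,260,285,"tc1",6);crop(T,330,180,420,250,"tc2",8);crop(S,160,250,300,370,"sc1",5);crop(S,300,165,400,225,"sc2",7)
for n,f in(("top",T),("scene",S)):
    for nm,lo,hi in(("yel",(18,120,120),(35,255,255)),("blue",(100,120,80),(125,255,255))):
        for c,s in blobs(f,lo,hi)[1]: print(n,nm,c,s, plane(f,*c,0.036).round(3))
E
```

```text
top yel [370.  230.8] [366 226   9  10  72] [ 0.464 -0.292  0.036]
top blue [396.   5.] [377   0  46  13 372] [ 1.238 -0.41   0.036]
top blue [283.6   6.6] [279   3  10   8  66] [ 1.24  -0.022  0.036]
top blue [271.2  21.3] [266  11  11  21 152] [1.188 0.021 0.036]
top blue [296.5  16.9] [292  12  10  11  83] [ 1.202 -0.066  0.036]
top blue [288.5  30.1] [283  23  12  15 123] [ 1.156 -0.037  0.036]
top blue [303.   27.9] [299  24   9   9  74] [ 1.162 -0.087  0.036]
top blue [278.2  41.7] [273  32  12  20 157] [ 1.115e+00 -1.000e-03  3.600e-02]
top blue [306.4  46.6] [299  37  15  20 157] [ 1.096 -0.097  0.036]
top blue [254.9  64.4] [250  60  11  10  84] [1.037 0.08  0.036]
top blue [103.1 143. ] [ 97 138  12  11  98] [0.778 0.595 0.036]
top blue [195.6 150.9] [190 145  12  12 106] [0.744 0.283 0.036]
top blue [442.9 218.8] [423 202  48  32 591] [ 0.499 -0.536  0.036]
top blue [350.  226.1] [346 222   9   9  63] [ 0.481 -0.226  0.036]
top blue [389.9 236. ] [386 232   9   9  64] [ 0.445 -0.357  0.036]
top blue [177.6 260.8] [165 256  23  11  93] [0.379 0.346 0.036]
scene yel [362.6 2
[... 173 characters left out ...]
41 -0.889  0.036]
scene blue [231.9 125.3] [228 124   9   4  16] [ 1.265 -0.441  0.036]
scene blue [180.1 152.9] [156 142  53  23 531] [ 1.235 -0.116  0.036]
scene blue [388.7 174.8] [372 162  34  24 370] [ 0.493 -0.53   0.036]
scene blue [172.4 178.3] [167 174  11  10  80] [1.097 0.025 0.036]
scene blue [377.2 199.3] [373 196  10   7  46] [ 0.445 -0.359  0.036]
scene blue [347.7 212.6] [343 209  10   8  53] [ 0.481 -0.228  0.036]
scene blue [176.  242.1] [169 236  14  14 144] [0.793 0.236 0.036]
scene blue [ 73.5 280.2] [ 65 273  17  15 185] [0.882 0.527 0.036]
scene blue [248. 304.] [240 292  17  25  87] [0.462 0.26  0.036]
scene blue [257.4 324.6] [252 318   9  15  40] [0.4   0.29  0.036]
```

View pics/tc1.png

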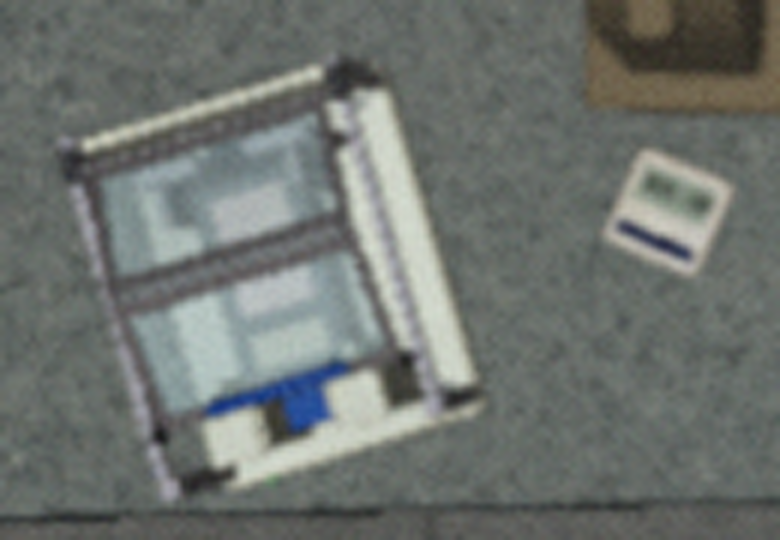

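View pics/sc1.png

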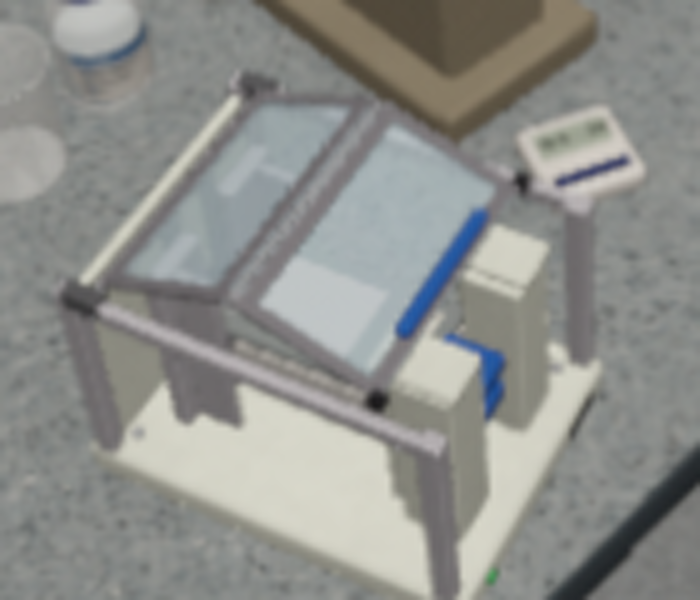

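View pics/tc2.png

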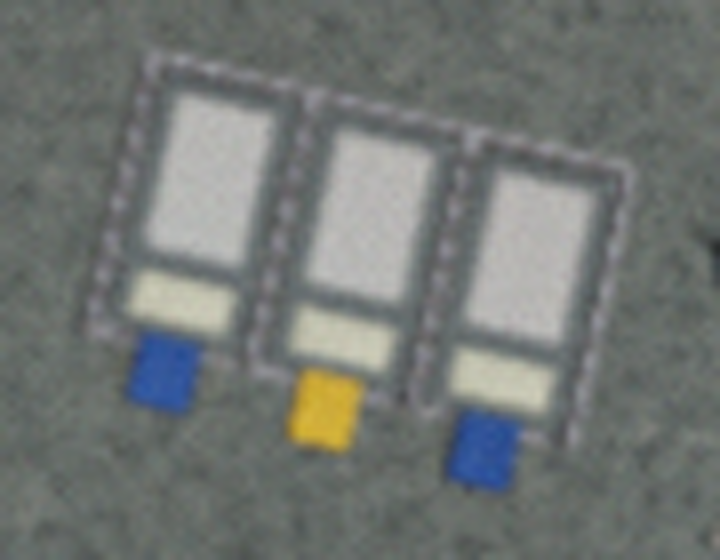

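Run:
```python
from h import *
T=load("top0");S=load("scene0")
t=lambda x,y:(130+x/6-.5+.08,195+y/6-.5+.08); s=lambda x,y:(160+x/5-.4,250+y/5-.4)
print("bar ends"); 
L=two(T,t(208,408),S,s(402,332));Rr=two(T,t(345,368),S,s(483,212));print(L,Rr,(L[0]+Rr[0])/2,np.linalg.norm(L[0]-Rr[0]))
d=Rr[0]-L[0];print("yaw",np.arctan2(d[0],-d[1]))
# hinge corners z142, black rail ends
for nm,a,b in(("hingeL",(72,160),(82,296)),("hingeR",(345,72),(258,82)),("nearL",(168,490),(440,440)),("nearR",(435,405),(580,202)),("sliderL",(158,435),(376,400)),("sliderR",(405,362),(520,182))):
    print(nm,two(T,t(*a),S,s(*b)),plane(T,*t(*a),.142).round(4),plane(S,*s(*b),.142).round(4))
print("ridge L/R",two(T,t(118,300),S,s(228,300)),two(T,t(345,222),S,s(372,108)))
for n,f in(("top",T),("scene",S)):
    for nm,lo,hi in(("yel",(18,120,120),(35,255,255)),("blue",(100,120,80),(125,255,255))):
        for c,st in blobs(f,lo,hi)[1]:
            p=plane(f,*c,.042)
            if .4<p[0]<.5 and -.4<p[1]<-.2: print(n,nm,p.round(4))
```

```text
bar ends
(array([0.37960282, 0.35869878, 0.1539099 ]), np.float64(0.0009453936200980673)) (array([0.39857889, 0.28908809, 0.15521614]), np.float64(0.00035173419563959245)) [0.38909086 0.32389344 0.15456302] 0.07216263463175675
yaw 0.26613624091543253
hingeL (array([0.50714072, 0.43188508, 0.13987609]), np.float64(0.000900818764185698)) [0.5074 0.4316 0.142 ] [0.5051 0.4324 0.142 ]
hingeR (array([0.5498434 , 0.29161114, 0.13805475]), np.float64(0.00018105192173670847)) [0.5496 0.2908 0.142 ] [0.5465 0.2939 0.142 ]
nearL (array([0.33704249, 0.38161993, 0.14237217]), np.float64(0.0032385689817500452)) [0.3382 0.3828 0.142 ] [0.3359 0.3805 0.142 ]
nearR (array([0.3784731 , 0.24657066, 0.14037189]), np.float64(0.0001262270398898561)) [0.3785 0.2462 0.142 ] [0.3776 0.2477 0.142 ]
sliderL (array([0.36654501, 0.38640928, 0.14707978]), np.float64(0.0001666969595823543)) [0.3662 0.3878 0.142 ] [0.3695 0.3842 0.142 ]
sliderR (array([0.40150884, 0.26058219, 0.14871543]), np.float64(0.0016341006123424238)) [0.4006 0.2613 0.142 ] [0.4064 0.2568 0.142 ]
ridge L/R (array([0.43637483, 0.40136113, 0.1676673 ]), np.float64(0.002581195137994642)) (array([0.47201203, 0.28564716, 0.16856799]), np.float64(0.0003961333388171796))
top yel [ 0.464  -0.2904  0.042 ]
top blue [ 0.4809 -0.2249  0.042 ]
top blue [ 0.4455 -0.3556  0.042 ]
scene yel [ 0.4611 -0.2868  0.042 ]
scene blue [ 0.4418 -0.3512  0.042 ]
scene blue [ 0.4776 -0.2206  0.042 ]
```

```bash
cat >> h.py <<'E'
SY=0.28
def down(yaw,tilt=0,flip=0):
    """tool x along yaw+90deg dir; tool z down leaning forward along yaw by tilt"""
    xs=np.array([np.cos(yaw),np.sin(yaw),0]); ys=np.array([-np.sin(yaw),np.cos(yaw),0])*(-1 if flip else 1)
    z=-np.cos(tilt)*np.array([0,0,1])+np.sin(tilt)*xs
    return R.from_matrix(np.c_[ys,np.cross(z,ys),z])
def cur():
    from workcell import r
    s=r.state(); return np.array(s["ee_pos"]),R.from_rotvec(s["orientation"]),s
def rel(p,q,p0,q0):
    return q0.inv().apply(np.array(p)-p0).round(4),(q0.inv()*q).as_rotvec().round(4)
def show():
    p,q,s=cur(); M=q.as_matrix(); print("t%.2f"%s["time"],"p",p.round(4),"toolx",M[:,0].round(3),"z",M[:,2].round(3),"F",s["force"].round(2),"w",round(s["width"],3),"j",s["joint_positions"].round(2))
E
python3 - <<'E'
from h import *
T=load("top0")
show()
for u,v in((228,212),(265,212),(265,145),(228,145)): print("tester",plane(T,u,v,.0).round(3))
print("bar tgt")
o=np.array([.448,.341]); xs=np.array([np.cos(SY),np.sin(SY)])
for x in(-.1,-.08,.045): print(x,(o+x*xs).round(4))
p,q,s=cur()
for fl in(0,1):
  Q=down(SY,.4,fl); print(fl,rel([.42,-.1,.28],Q,p,q))
E
```

```text
t0.10 p [ 0.231  -0.5802  0.2306] toolx [ 0.37  -0.929 -0.001] z [-0.001  0.001 -1.   ] F [0.49 1.14 0.02] w 1.003 j [-1.21  0.42  1.63 -0.    1.09 -0.02]
tester [0.539 0.182 0.   ]
tester [0.536 0.056 0.   ]
tester [0.766 0.052 0.   ]
tester [0.769 0.179 0.   ]
bar tgt
-0.1 [0.3519 0.3134]
-0.08 [0.3711 0.3189]
0.045 [0.4912 0.3534]
0 (array([-0.3763, -0.3532, -0.0489]), array([-0.032 ,  0.605 , -2.9842]))
1 (array([-0.3763, -0.3532, -0.0489]), array([0.3997, 0.0211, 0.0972]))
```

Run:
```python
from h import *
p,q,s=cur()
Q=q*R.from_rotvec([0,0,-1.2])
print(rel([.41,-.17,.27],Q,p,q))
```

```text
(array([-0.315 , -0.3181, -0.0389]), array([ 0. , -0. , -1.2]))
```

Request:
send_rows --moves '[{"x": -0.03,"y": -0.03,"z": -0.004,"rx": 0,"ry": 0,"rz": -0.1,"fingers": 0.0},{"x": -0.06,"y": -0.06,"z": -0.008,"rx": 0,"ry": 0,"rz": -0.22,"fingers": 0.0},{"x": -0.09,"y": -0.09,"z": -0.012,"rx": 0,"ry": 0,"rz": -0.34,"fingers": 0.0},{"x": -0.12,"y": -0.12,"z": -0.016,"rx": 0,"ry": 0,"rz": -0.46,"fingers": 0.0},{"x": -0.15,"y": -0.15,"z": -0.02,"rx": 0,"ry": 0,"rz": -0.58,"fingers": 0.0},{"x": -0.18,"y": -0.18,"z": -0.024,"rx": 0,"ry": 0,"rz": -0.7,"fingers": 0.0},{"x": -0.21,"y": -0.21,"z": -0.028,"rx": 0,"ry": 0,"rz": -0.82,"fingers": 0.0},{"x": -0.24,"y": -0.24,"z": -0.032,"rx": 0,"ry": 0,"rz": -0.94,"fingers": 0.0},{"x": -0.27,"y": -0.27,"z": -0.036,"rx": 0,"ry": 0,"rz": -1.06,"fingers": 0.0},{"x": -0.3,"y": -0.3,"z": -0.038,"rx": 0,"ry": 0,"rz": -1.18,"fingers": 0.0}]'

```text
time: 0.93
ee_pos: [0.3955, -0.1977, 0.2691]
orientation: [3.141, -0.01, 0.001]
force: [0.2, -0.0, -0.6]
width: -0.001
```

Run:
```python
from h import *
show()
p,q,s=cur()
Q=down(SY,.4,0)
print(rel([.355,.314,.25],Q,p,q), rel([.40,.1,.26],Q,p,q))
```

```text
t0.93 p [ 0.3955 -0.1977  0.2691] toolx [ 1.    -0.006  0.   ] z [ 0. -0. -1.] F [ 0.19 -0.01 -0.63] w -0.001 j [-0.49  0.1   1.98 -0.    1.06 -0.48]
(array([-0.0438, -0.5114,  0.019 ]), array([-0.2769,  0.3707, -1.8292])) (array([ 0.0026, -0.2977,  0.0091]), array([-0.2769,  0.3707, -1.8292]))
```

Request:
send_rows --moves '[{"x": 0,"y": -0.04,"z": 0.001,"rx": -0.018,"ry": 0.024,"rz": -0.116,"fingers": 0.0},{"x": 0,"y": -0.08,"z": 0.002,"rx": -0.035,"ry": 0.047,"rz": -0.233,"fingers": 0.0},{"x": 0,"y": -0.12,"z": 0.003,"rx": -0.053,"ry": 0.071,"rz": -0.349,"fingers": 0.0},{"x": 0,"y": -0.16,"z": 0.004,"rx": -0.07,"ry": 0.094,"rz": -0.465,"fingers": 0.0},{"x": 0,"y": -0.2,"z": 0.005,"rx": -0.088,"ry": 0.118,"rz": -0.58,"fingers": 0.0},{"x": 0,"y": -0.24,"z": 0.006,"rx": -0.106,"ry": 0.142,"rz": -0.698,"fingers": 0.0},{"x": -0.005,"y": -0.28,"z": 0.007,"rx": -0.123,"ry": 0.165,"rz": -0.814,"fingers": 0.0},{"x": -0.01,"y": -0.32,"z": 0.008,"rx": -0.141,"ry": 0.189,"rz": -0.93,"fingers": 0.0},{"x": -0.015,"y": -0.36,"z": 0.009,"rx": -0.158,"ry": 0.212,"rz": -1.047,"fingers": 0.0},{"x": -0.02,"y": -0.4,"z": 0.01,"rx": -0.176,"ry": 0.236,"rz": -1.163,"fingers": 0.0}]'

```text
time: 1.77
ee_pos: [0.3791, 0.2026, 0.2589]
orientation: [2.468, 1.626, 0.332]
force: [0.8, -0.1, -0.5]
width: -0.004
```

Run:
```python
from h import *
show()
p,q,s=cur()
Q=down(SY,.4,0)
print(rel([.345,.311,.25],Q,p,q), rel([.345,.311,.1485],Q,p,q))
```

```text
t1.77 p [0.3791 0.2026 0.2589] toolx [0.382 0.92  0.093] z [ 0.275 -0.017 -0.961] F [ 0.77 -0.12 -0.46] w -0.004 j [ 0.58 -0.01  2.15 -0.23  0.79 -0.44]
(array([ 0.0858, -0.0749, -0.0027]), array([-0.0995,  0.1347, -0.6655])) (array([ 0.0764, -0.1013,  0.0949]), array([-0.0995,  0.1347, -0.6655]))
```

Request:
send_rows --moves '[{"x": 0.0143,"y": -0.0125,"z": -0.0005,"rx": -0.016,"ry": 0.022,"rz": -0.11,"fingers": 0.0},{"x": 0.0286,"y": -0.025,"z": -0.0009,"rx": -0.033,"ry": 0.045,"rz": -0.222,"fingers": 0.0},{"x": 0.043,"y": -0.0375,"z": -0.0014,"rx": -0.05,"ry": 0.067,"rz": -0.333,"fingers": 0.0},{"x": 0.0572,"y": -0.05,"z": -0.0018,"rx": -0.066,"ry": 0.09,"rz": -0.444,"fingers": 0.0},{"x": 0.0715,"y": -0.0624,"z": -0.0023,"rx": -0.083,"ry": 0.112,"rz": -0.555,"fingers": 0.0},{"x": 0.0858,"y": -0.0749,"z": -0.0027,"rx": -0.0995,"ry": 0.1347,"rz": -0.6655,"fingers": 0.0},{"x": 0.0835,"y": -0.0815,"z": 0.0217,"rx": -0.0995,"ry": 0.1347,"rz": -0.6655,"fingers": 0.0},{"x": 0.0811,"y": -0.0881,"z": 0.046,"rx": -0.0995,"ry": 0.1347,"rz": -0.6655,"fingers": 0.0},{"x": 0.0788,"y": -0.0947,"z": 0.0705,"rx": -0.0995,"ry": 0.1347,"rz": -0.6655,"fingers": 0.0},{"x": 0.0764,"y": -0.1013,"z": 0.0949,"rx": -0.0995,"ry": 0.1347,"rz": -0.6655,"fingers": 0.0}]'

```text
time: 2.6
ee_pos: [0.346, 0.3095, 0.1475]
orientation: [1.731, 2.285, 0.463]
force: [0.6, 0.5, -0.7]
width: 0.0
```

Run:
```python
from h import *
show()
T=grab("top","top1");S=grab("scene","scene1")
crop(T,130,195,260,325,"tc3",5);crop(S,160,230,320,370,"sc3",5)
p,q,s=cur();Q=down(SY,.4,0)
for d in(.02,.1): print(rel([.345+d*np.cos(SY),.311+d*np.sin(SY),.1485],Q,p,q))
```

```text
t2.60 p [0.346  0.3095 0.1475] toolx [-0.271  0.963  0.002] z [ 0.373  0.107 -0.922] F [ 0.58  0.45 -0.66] w 0.0 j [ 0.84  0.24  2.26 -0.62  0.36 -0.46]
(array([0.0037, 0.0212, 0.0049]), array([-0.0081,  0.0057, -0.0041]))
(array([0.0041, 0.0951, 0.0355]), array([-0.0081,  0.0057, -0.0041]))
```

View pics/sc3.png

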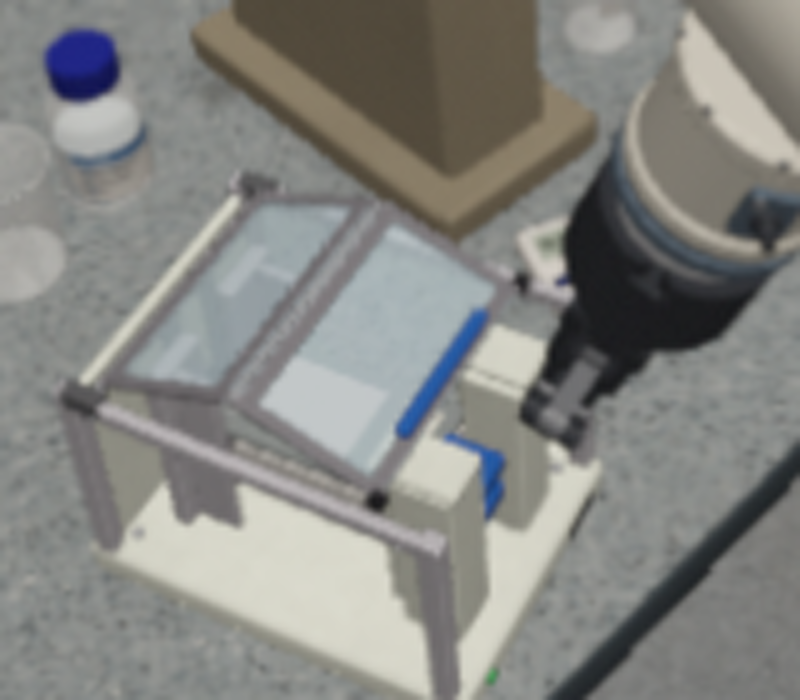

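View pics/tc3.png

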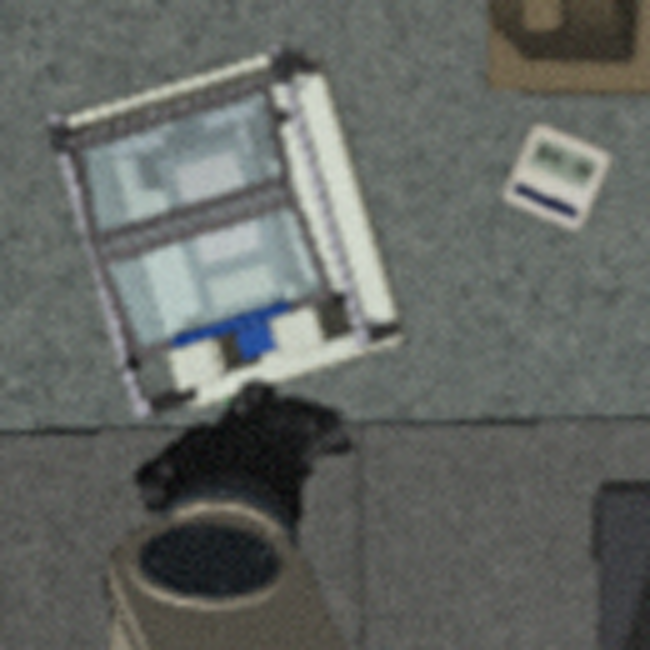

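Request:
send_rows --moves '[{"x": 0.0037,"y": 0.0101,"z": 0.0003,"rx": -0.008,"ry": 0.006,"rz": -0.004,"fingers": 0.0},{"x": 0.0037,"y": 0.0175,"z": 0.0033,"rx": -0.008,"ry": 0.006,"rz": -0.004,"fingers": 0.0},{"x": 0.0038,"y": 0.0249,"z": 0.0064,"rx": -0.008,"ry": 0.006,"rz": -0.004,"fingers": 0.0},{"x": 0.0038,"y": 0.0323,"z": 0.0095,"rx": -0.008,"ry": 0.006,"rz": -0.004,"fingers": 0.0},{"x": 0.0039,"y": 0.0397,"z": 0.0125,"rx": -0.008,"ry": 0.006,"rz": -0.004,"fingers": 0.0},{"x": 0.0039,"y": 0.0471,"z": 0.0156,"rx": -0.008,"ry": 0.006,"rz": -0.004,"fingers": 0.0},{"x": 0.0039,"y": 0.0545,"z": 0.0186,"rx": -0.008,"ry": 0.006,"rz": -0.004,"fingers": 0.0},{"x": 0.004,"y": 0.0618,"z": 0.0217,"rx": -0.008,"ry": 0.006,"rz": -0.004,"fingers": 0.0},{"x": 0.004,"y": 0.0692,"z": 0.0248,"rx": -0.008,"ry": 0.006,"rz": -0.004,"fingers": 0.0},{"x": 0.0041,"y": 0.0766,"z": 0.0278,"rx": -0.008,"ry": 0.006,"rz": -0.004,"fingers": 0.0}]'

```text
time: 3.53
ee_pos: [0.4244, 0.3352, 0.1525]
orientation: [1.723, 2.286, 0.475]
force: [-1.1, -0.6, 0.4]
width: -0.0
```

Run:
```python
from h import *
show()
T=grab("top","top2");S=grab("scene","scene2")
crop(S,160,230,320,370,"sc4",5)
p,q,s=cur();Q=down(SY,.4,0)
o=np.array([.448,.341,0]);xs=np.array([np.cos(SY),np.sin(SY),0]);print("xs",(p-o)@xs)
for x in(0,.047): print(rel(o+x*xs+[0,0,.1485],Q,p,q))
```

```text
t3.53 p [0.4244 0.3352 0.1525] toolx [-0.276  0.961  0.004] z [ 0.379  0.113 -0.919] F [-1.08 -0.62  0.36] w -0.0 j [ 0.74  0.32  2.12 -0.48  0.38 -0.68]
xs -0.023700909930260482
(array([-0.0011,  0.0202,  0.0131]), array([ 0.007 , -0.004 , -0.0027]))
(array([-0.001 ,  0.0633,  0.0317]), array([ 0.007 , -0.004 , -0.0027]))
```

View pics/sc4.png

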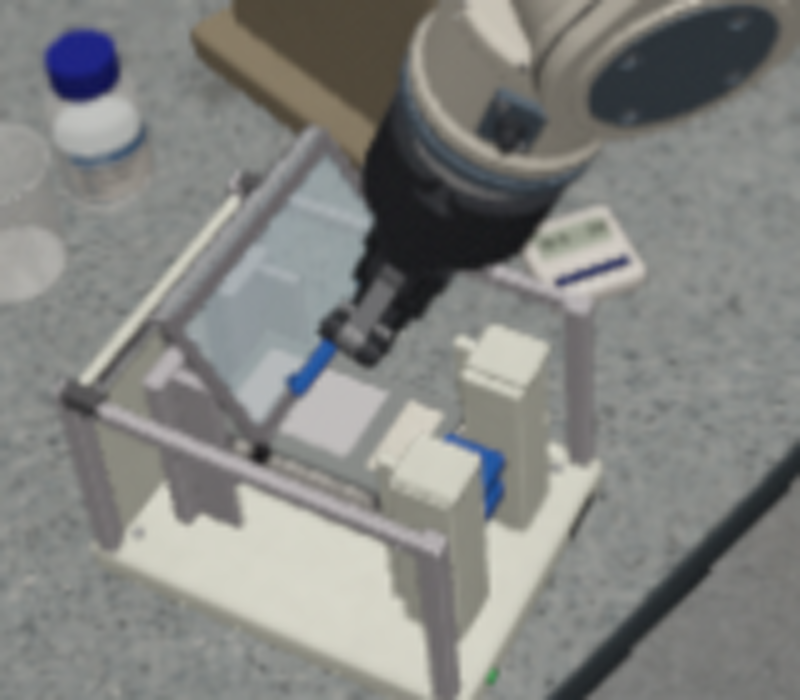

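Request:
send_rows --moves '[{"x": -0.0001,"y": 0.0055,"z": 0.003,"rx": 0,"ry": 0,"rz": 0,"fingers": 0.0},{"x": -0.0002,"y": 0.011,"z": 0.006,"rx": 0,"ry": 0,"rz": 0,"fingers": 0.0},{"x": -0.0003,"y": 0.0165,"z": 0.0095,"rx": 0,"ry": 0,"rz": 0,"fingers": 0.0},{"x": -0.0004,"y": 0.022,"z": 0.0125,"rx": 0,"ry": 0,"rz": 0,"fingers": 0.0},{"x": -0.0005,"y": 0.0275,"z": 0.015,"rx": 0,"ry": 0,"rz": 0,"fingers": 0.0},{"x": -0.0006,"y": 0.033,"z": 0.0178,"rx": 0,"ry": 0,"rz": 0,"fingers": 0.0},{"x": -0.0007,"y": 0.0385,"z": 0.0205,"rx": 0,"ry": 0,"rz": 0,"fingers": 0.0},{"x": -0.0008,"y": 0.044,"z": 0.023,"rx": 0,"ry": 0,"rz": 0,"fingers": 0.0},{"x": -0.0009,"y": 0.0495,"z": 0.0255,"rx": 0,"ry": 0,"rz": 0,"fingers": 0.0},{"x": -0.001,"y": 0.055,"z": 0.028,"rx": 0,"ry": 0,"rz": 0,"fingers": 0.0}]'

```text
time: 4.47
ee_pos: [0.4837, 0.3514, 0.1485]
orientation: [1.723, 2.286, 0.475]
force: [-0.4, -0.4, 0.1]
width: 0.001
```

Run:
```python
from h import *
show()
T=grab("top","top3");S=grab("scene","scene3")
crop(S,160,230,320,370,"sc5",5)
p,q,s=cur();Q=down(SY,.4,0)
o=np.array([.448,.341,0]);xs=np.array([np.cos(SY),np.sin(SY),0]);print("xs",(p-o)@xs)
for x in(.04,.047): print(rel(o+x*xs+[0,0,.1485],Q,p,q))
```

```text
t4.47 p [0.4837 0.3514 0.1485] toolx [-0.276  0.961  0.005] z [ 0.379  0.113 -0.919] F [-0.43 -0.42  0.09] w 0.001 j [ 0.68  0.39  2.   -0.4   0.4  -0.82]
xs 0.03786703002698284
(array([-0.0002,  0.0018,  0.0012]), array([ 0.0077, -0.0045, -0.0025]))
(array([-0.0002,  0.0082,  0.004 ]), array([ 0.0077, -0.0045, -0.0025]))
```

View pics/sc5.png

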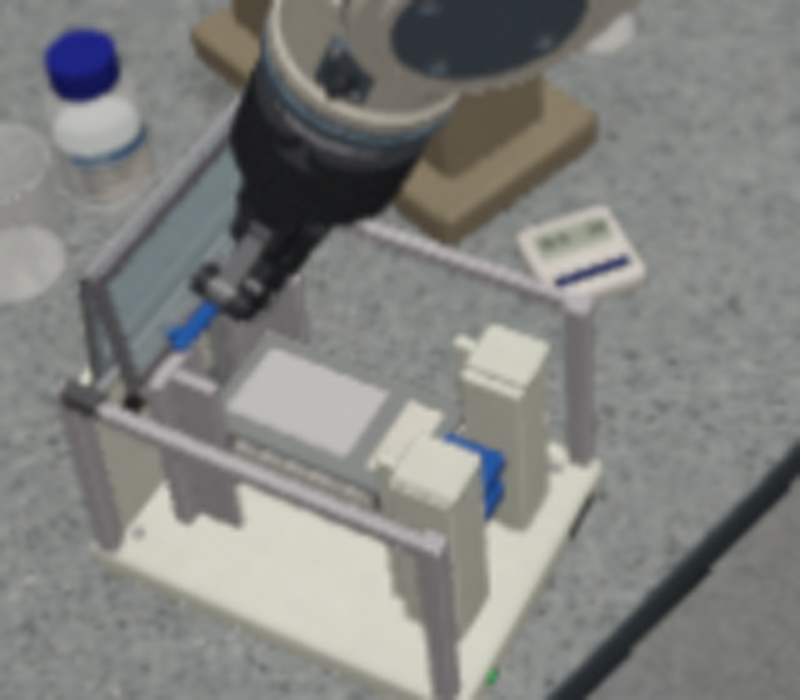

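Request:
send_rows --moves '[{"x": 0,"y": 0.0012,"z": 0.0005,"fingers": 0.0},{"x": 0,"y": 0.0024,"z": 0.001,"fingers": 0.0},{"x": 0,"y": 0.0036,"z": 0.0015,"fingers": 0.0},{"x": 0,"y": 0.0048,"z": 0.002,"fingers": 0.0},{"x": 0,"y": 0.006,"z": 0.0026,"fingers": 0.0},{"x": 0,"y": 0.007,"z": 0.003,"fingers": 0.0},{"x": 0,"y": 0.008,"z": 0.0034,"fingers": 0.0},{"x": 0,"y": 0.009,"z": 0.0038,"fingers": 0.0},{"x": 0,"y": 0.01,"z": 0.0042,"fingers": 0.0},{"x": 0,"y": 0.011,"z": 0.0046,"fingers": 0.0}]'

```text
invalid input
```

Run:
```python
from h import *
show()
S=grab("scene","scene4");T=grab("top","top4")
crop(S,160,230,260,330,"sc6",7);crop(T,130,195,230,285,"tc6",7)
p,q,s=cur()
o=np.array([.448,.341,0]);xs=np.array([np.cos(SY),np.sin(SY),0]);print("xs",(p-o)@xs)
```

```text
t4.57 p [0.4843 0.3517 0.1489] toolx [-0.276  0.961  0.005] z [ 0.38   0.114 -0.918] F [ 0.23 -0.97  0.66] w 0.0 j [ 0.68  0.39  2.   -0.4   0.4  -0.82]
xs 0.036857845544389416
```

View pics/sc6.png

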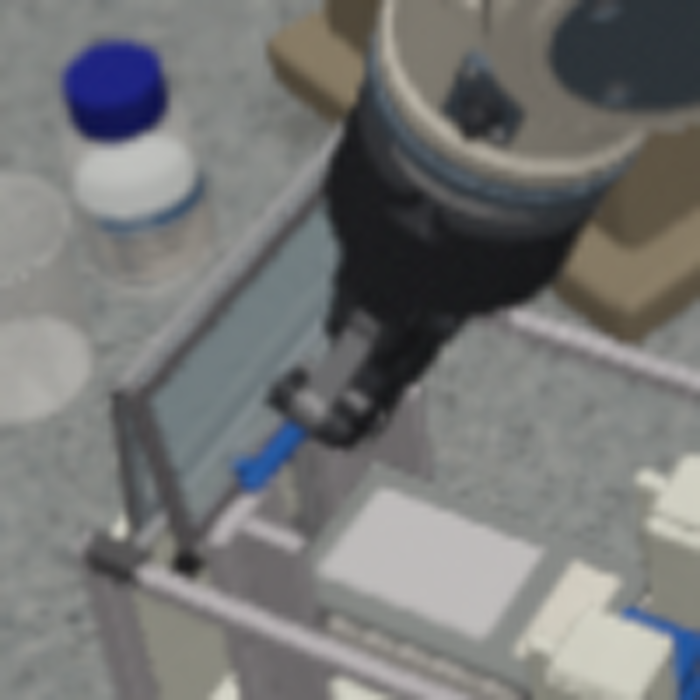

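Request:
send_rows --moves '[{"x": 0,"y": 0.0012,"z": 0.0005,"rx": 0,"ry": 0,"rz": 0,"fingers": 0.0},{"x": 0,"y": 0.0024,"z": 0.001,"rx": 0,"ry": 0,"rz": 0,"fingers": 0.0},{"x": 0,"y": 0.0036,"z": 0.0015,"rx": 0,"ry": 0,"rz": 0,"fingers": 0.0},{"x": 0,"y": 0.0048,"z": 0.002,"rx": 0,"ry": 0,"rz": 0,"fingers": 0.0},{"x": 0,"y": 0.006,"z": 0.0026,"rx": 0,"ry": 0,"rz": 0,"fingers": 0.0},{"x": 0,"y": 0.007,"z": 0.003,"rx": 0,"ry": 0,"rz": 0,"fingers": 0.0},{"x": 0,"y": 0.008,"z": 0.0034,"rx": 0,"ry": 0,"rz": 0,"fingers": 0.0},{"x": 0,"y": 0.009,"z": 0.0038,"rx": 0,"ry": 0,"rz": 0,"fingers": 0.0},{"x": 0,"y": 0.01,"z": 0.0042,"rx": 0,"ry": 0,"rz": 0,"fingers": 0.0},{"x": 0,"y": 0.011,"z": 0.0046,"rx": 0,"ry": 0,"rz": 0,"fingers": 0.0}]'

```text
time: 5.5
ee_pos: [0.4947, 0.3546, 0.1487]
orientation: [1.723, 2.286, 0.475]
force: [-1.2, -0.7, -0.2]
width: 0.002
```

Run:
```python
from h import *
show()
S=grab("scene","scene4");T=grab("top","top4")
crop(S,160,230,260,330,"sc7",7);crop(T,130,195,230,285,"tc7",7)
p,q,s=cur()
o=np.array([.448,.341,0]);xs=np.array([np.cos(SY),np.sin(SY),0]);print("xs",(p-o)@xs)
```

```text
t5.50 p [0.4947 0.3546 0.1487] toolx [-0.276  0.961  0.005] z [ 0.379  0.113 -0.918] F [-1.24 -0.72 -0.23] w 0.002 j [ 0.68  0.4   1.98 -0.39  0.41 -0.84]
xs 0.04862763474012278
```

View pics/sc7.png

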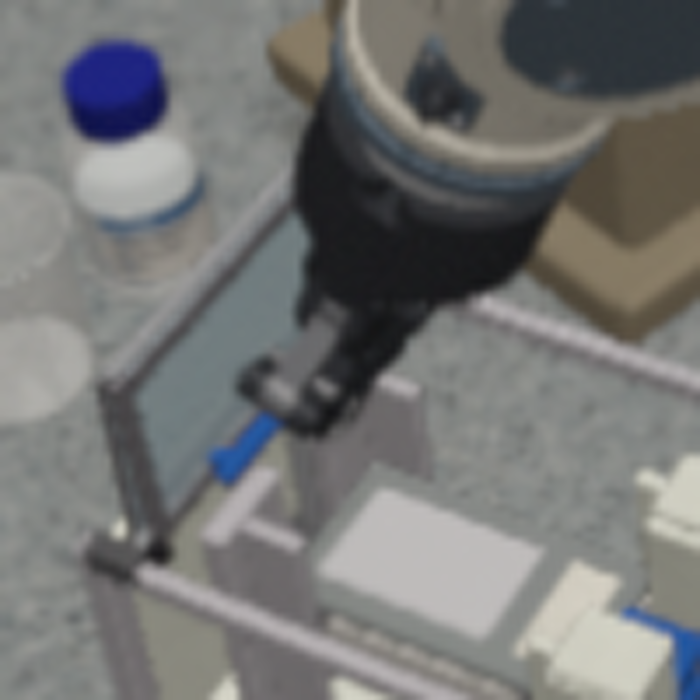

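Request:
send_rows --moves '[{"x": 0,"y": 0.0008,"z": 0.0003,"rx": 0,"ry": 0,"rz": 0,"fingers": 0.0},{"x": 0,"y": 0.0016,"z": 0.0007,"rx": 0,"ry": 0,"rz": 0,"fingers": 0.0},{"x": 0,"y": 0.0022,"z": 0.001,"rx": 0,"ry": 0,"rz": 0,"fingers": 0.0},{"x": 0,"y": 0.0028,"z": 0.0012,"rx": 0,"ry": 0,"rz": 0,"fingers": 0.0},{"x": 0,"y": 0.0034,"z": 0.0014,"rx": 0,"ry": 0,"rz": 0,"fingers": 0.0},{"x": 0,"y": 0.004,"z": 0.0017,"rx": 0,"ry": 0,"rz": 0,"fingers": 0.0},{"x": 0,"y": 0.0045,"z": 0.0019,"rx": 0,"ry": 0,"rz": 0,"fingers": 0.0},{"x": 0,"y": 0.005,"z": 0.0021,"rx": 0,"ry": 0,"rz": 0,"fingers": 0.0},{"x": 0,"y": 0.005,"z": 0.0021,"rx": 0,"ry": 0,"rz": 0,"fingers": 0.0},{"x": 0,"y": 0.005,"z": 0.0021,"rx": 0,"ry": 0,"rz": 0,"fingers": 0.0}]'

```text
time: 6.43
ee_pos: [0.4967, 0.355, 0.1481]
orientation: [1.725, 2.288, 0.469]
force: [-19.9, -2.7, 13.7]
width: -0.002
```

Run:
```python
from h import *
show()
S=grab("scene","scene4")
crop(S,160,230,260,330,"sc8",7)
p,q,s=cur()
o=np.array([.448,.341,0]);xs=np.array([np.cos(SY),np.sin(SY),0]);print("xs",(p-o)@xs)
```

```text
t6.43 p [0.4967 0.355  0.1481] toolx [-0.276  0.961  0.003] z [ 0.375  0.111 -0.92 ] F [-19.91  -2.68  13.69] w -0.002 j [ 0.67  0.41  1.97 -0.38  0.41 -0.86]
xs 0.050679394222212674
```

View pics/sc8.png

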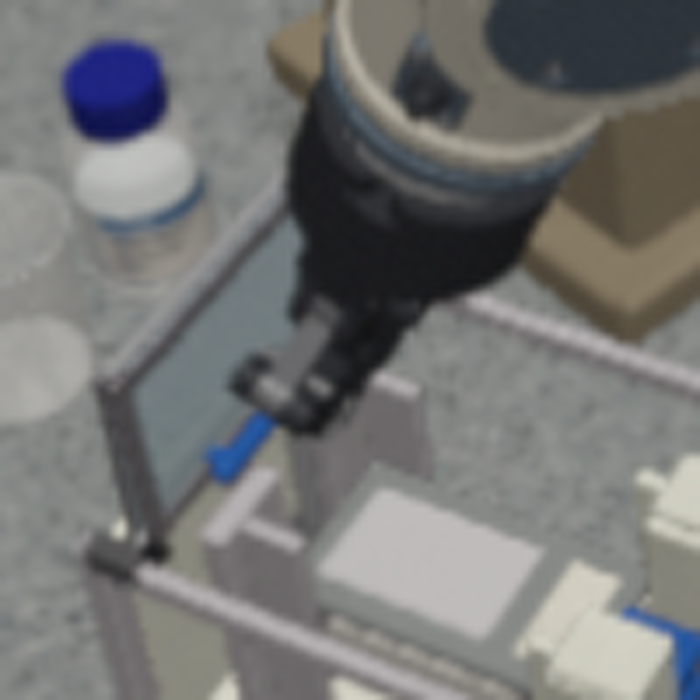

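Request:
send_rows --moves '[{"x": 0,"y": -0.012,"z": -0.005,"rx": 0,"ry": 0,"rz": 0,"fingers": 0.0},{"x": 0,"y": -0.025,"z": -0.015,"rx": 0,"ry": 0,"rz": 0,"fingers": 0.0},{"x": 0,"y": -0.04,"z": -0.035,"rx": 0,"ry": 0,"rz": 0,"fingers": 0.0},{"x": -0.01,"y": -0.05,"z": -0.06,"rx": 0,"ry": 0,"rz": 0,"fingers": 0.0},{"x": -0.04,"y": -0.05,"z": -0.08,"rx": 0,"ry": 0,"rz": 0,"fingers": 0.0},{"x": -0.08,"y": -0.05,"z": -0.09,"rx": 0,"ry": 0,"rz": 0.1,"fingers": 0.0},{"x": -0.12,"y": -0.05,"z": -0.09,"rx": 0,"ry": 0,"rz": 0.2,"fingers": 0.0},{"x": -0.16,"y": -0.05,"z": -0.09,"rx": 0,"ry": 0,"rz": 0.3,"fingers": 0.0},{"x": -0.2,"y": -0.05,"z": -0.09,"rx": 0,"ry": 0,"rz": 0.4,"fingers": 0.0},{"x": -0.24,"y": -0.05,"z": -0.09,"rx": 0,"ry": 0,"rz": 0.5,"fingers": 0.0}]'

```text
time: 7.32
ee_pos: [0.4886, 0.101, 0.2115]
orientation: [2.296, 1.829, 0.565]
force: [0.5, 0.4, -0.5]
width: 0.0
```

Run:
```python
from h import *
show()
S=grab("scene","scene5");T=grab("top","top5")
crop(S,160,230,300,370,"sc9",5);crop(T,130,195,230,285,"tc9",8)
p,q,s=cur()
Q=down(-.268,0,1)
print(rel([.40,-.25,.2],Q,p,q))
```

```text
t7.32 p [0.4886 0.101  0.2115] toolx [0.184 0.963 0.196] z [ 0.381  0.114 -0.917] F [ 0.51  0.43 -0.48] w 0.0 j [ 0.15  0.13  2.18  0.14  0.43 -1.31]
(array([-0.3535,  0.0015, -0.0623]), array([ 0.3197,  0.5446, -3.0418]))
```

View pics/sc9.png

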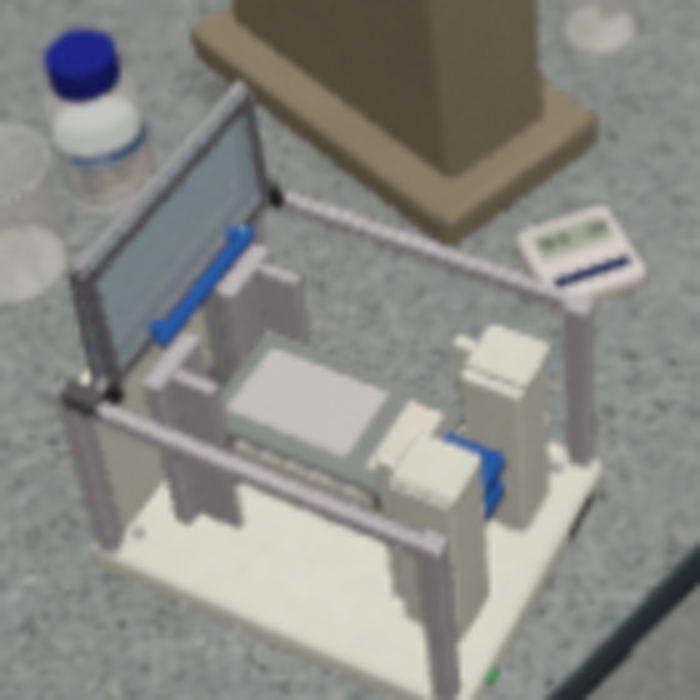

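View pics/tc9.png

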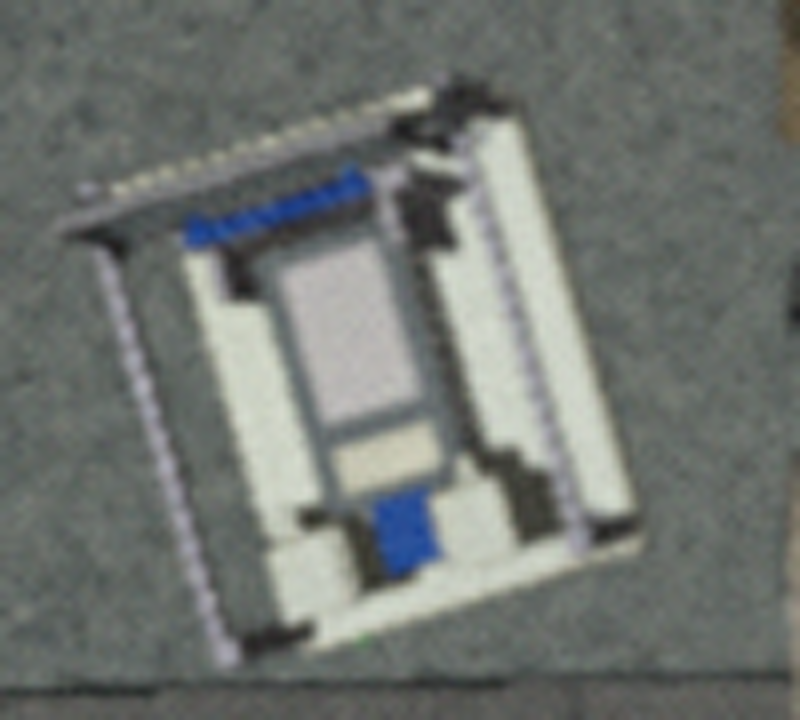

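Run:
```python
from h import *
p,q,s=cur()
Q=down(-.266,0,0)
print(rel([.461,-.29,.13],Q,p,q))
print(rel([.43,-.09,.2],Q,p,q))
```

```text
(array([-0.394 ,  0.0424,  0.0209]), array([ 0.3532, -0.2069,  0.0332]))
(array([-0.1939, -0.0114, -0.0331]), array([ 0.3532, -0.2069,  0.0332]))
```

Request:
send_rows --moves '[{"x": -0.039,"y": -0.002,"z": -0.007,"rx": 0.035,"ry": -0.021,"rz": 0.003,"fingers": 0.05},{"x": -0.078,"y": -0.004,"z": -0.014,"rx": 0.07,"ry": -0.042,"rz": 0.006,"fingers": 0.05},{"x": -0.116,"y": -0.006,"z": -0.02,"rx": 0.105,"ry": -0.062,"rz": 0.01,"fingers": 0.05},{"x": -0.155,"y": -0.008,"z": -0.026,"rx": 0.14,"ry": -0.083,"rz": 0.013,"fingers": 0.05},{"x": -0.194,"y": -0.011,"z": -0.033,"rx": 0.18,"ry": -0.105,"rz": 0.017,"fingers": 0.05},{"x": -0.232,"y": 0.0,"z": -0.022,"rx": 0.215,"ry": -0.126,"rz": 0.02,"fingers": 0.05},{"x": -0.27,"y": 0.01,"z": -0.012,"rx": 0.25,"ry": -0.146,"rz": 0.023,"fingers": 0.05},{"x": -0.308,"y": 0.02,"z": -0.002,"rx": 0.285,"ry": -0.167,"rz": 0.027,"fingers": 0.05},{"x": -0.346,"y": 0.03,"z": 0.008,"rx": 0.32,"ry": -0.187,"rz": 0.03,"fingers": 0.05},{"x": -0.38,"y": 0.038,"z": 0.017,"rx": 0.353,"ry": -0.207,"rz": 0.033,"fingers": 0.05}]'

```text
time: 8.25
ee_pos: [0.4609, -0.2733, 0.1338]
orientation: [2.485, 1.921, -0.007]
force: [0.3, 0.2, 0.9]
width: 0.581
```

Run:
```python
from h import *
show()
p,q,s=cur()
Q=down(-.266,0,0)
print(rel([.461,-.29,.06],Q,p,q))
print(rel([.461,-.29,.026],Q,p,q))
```

```text
t8.25 p [ 0.4609 -0.2733  0.1338] toolx [ 0.252  0.968 -0.004] z [-0.003 -0.003 -1.   ] F [0.34 0.2  0.88] w 0.581 j [-0.56  0.43  1.89 -0.01  0.82 -1.87]
(array([-0.0159,  0.0045,  0.0739]), array([-0.0023,  0.0038,  0.0116]))
(array([-0.0157,  0.0046,  0.1079]), array([-0.0023,  0.0038,  0.0116]))
```

Request:
send_rows --moves '[{"x": -0.008,"y": 0.0022,"z": 0.01,"rx": -0.002,"ry": 0.004,"rz": 0.012,"fingers": 0.05},{"x": -0.0159,"y": 0.0045,"z": 0.02,"rx": -0.002,"ry": 0.004,"rz": 0.012,"fingers": 0.05},{"x": -0.0159,"y": 0.0045,"z": 0.035,"rx": -0.002,"ry": 0.004,"rz": 0.012,"fingers": 0.05},{"x": -0.0159,"y": 0.0045,"z": 0.05,"rx": -0.002,"ry": 0.004,"rz": 0.012,"fingers": 0.05},{"x": -0.0159,"y": 0.0045,"z": 0.062,"rx": -0.002,"ry": 0.004,"rz": 0.012,"fingers": 0.05},{"x": -0.0159,"y": 0.0045,"z": 0.074,"rx": -0.002,"ry": 0.004,"rz": 0.012,"fingers": 0.05},{"x": -0.0159,"y": 0.0045,"z": 0.074,"rx": -0.002,"ry": 0.004,"rz": 0.012,"fingers": 0.05},{"x": -0.0159,"y": 0.0045,"z": 0.074,"rx": -0.002,"ry": 0.004,"rz": 0.012,"fingers": 0.05},{"x": -0.0159,"y": 0.0045,"z": 0.074,"rx": -0.002,"ry": 0.004,"rz": 0.012,"fingers": 0.05},{"x": -0.0159,"y": 0.0045,"z": 0.074,"rx": -0.002,"ry": 0.004,"rz": 0.012,"fingers": 0.05}]'

```text
time: 9.08
ee_pos: [0.4607, -0.2877, 0.0612]
orientation: [2.497, 1.907, 0.004]
force: [-0.2, 0.6, 0.7]
width: 0.583
```

Run:
```python
from h import *
show()
S=grab("scene","scene6");T=grab("top","top6")
crop(S,300,145,420,245,"sc10",6)
crop(T,320,170,430,260,"tc10",6)
p,q,s=cur()
Q=down(-.266,0,0)
print(rel([.461,-.29,.026],Q,p,q))
```

```text
t9.08 p [ 0.4607 -0.2877  0.0612] toolx [0.263 0.965 0.002] z [ 0.002  0.001 -1.   ] F [-0.23  0.63  0.7 ] w 0.583 j [-0.58  0.56  1.9   0.    0.67 -1.89]
(array([-0.0021,  0.0008,  0.0352]), array([ 0.0016, -0.0017, -0.0007]))
```

View pics/sc10.png

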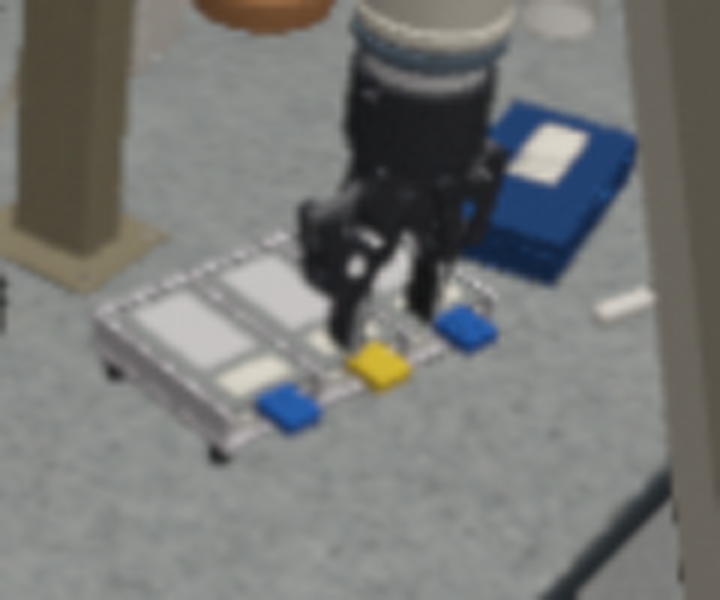

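View pics/tc10.png

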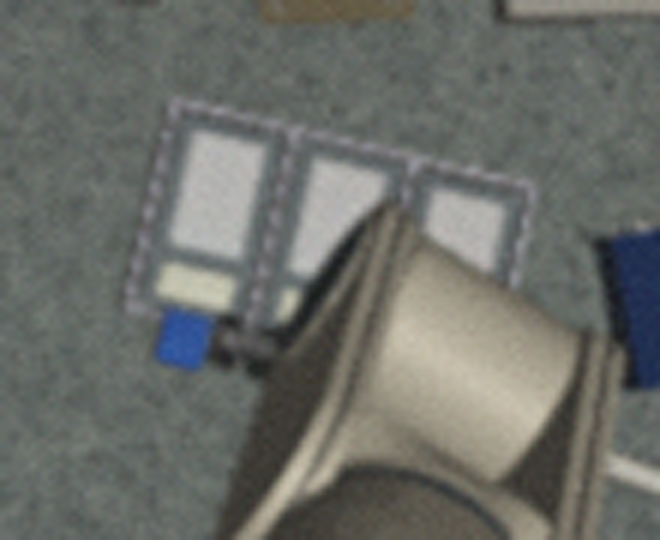

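Request:
send_rows --moves '[{"x": -0.001,"y": 0,"z": 0.006,"rx": 0,"ry": 0,"rz": 0,"fingers": 0.05},{"x": -0.002,"y": 0,"z": 0.012,"rx": 0,"ry": 0,"rz": 0,"fingers": 0.05},{"x": -0.002,"y": 0,"z": 0.018,"rx": 0,"ry": 0,"rz": 0,"fingers": 0.05},{"x": -0.002,"y": 0,"z": 0.024,"rx": 0,"ry": 0,"rz": 0,"fingers": 0.05},{"x": -0.002,"y": 0,"z": 0.03,"rx": 0,"ry": 0,"rz": 0,"fingers": 0.05},{"x": -0.002,"y": 0,"z": 0.035,"rx": 0,"ry": 0,"rz": 0,"fingers": 0.05},{"x": -0.002,"y": 0,"z": 0.035,"rx": 0,"ry": 0,"rz": 0,"fingers": 0.05},{"x": -0.002,"y": 0,"z": 0.035,"rx": 0,"ry": 0,"rz": 0,"fingers": 0.04},{"x": -0.002,"y": 0,"z": 0.035,"rx": 0,"ry": 0,"rz": 0,"fingers": 0.034},{"x": -0.002,"y": 0,"z": 0.035,"rx": 0,"ry": 0,"rz": 0,"fingers": 0.03}]'

```text
time: 10.02
ee_pos: [0.4599, -0.2895, 0.0257]
orientation: [-2.497, -1.906, -0.003]
force: [1.0, -0.1, -0.3]
width: 0.351
```

Run:
```python
from h import *
show()
S=grab("scene","scene7")
crop(S,300,145,420,245,"sc11",6)
```

```text
t10.02 p [ 0.4599 -0.2895  0.0257] toolx [0.264 0.965 0.002] z [ 0.001  0.002 -1.   ] F [ 0.96 -0.14 -0.27] w 0.351 j [-0.58  0.63  1.91  0.    0.61 -1.89]
```

View pics/sc11.png

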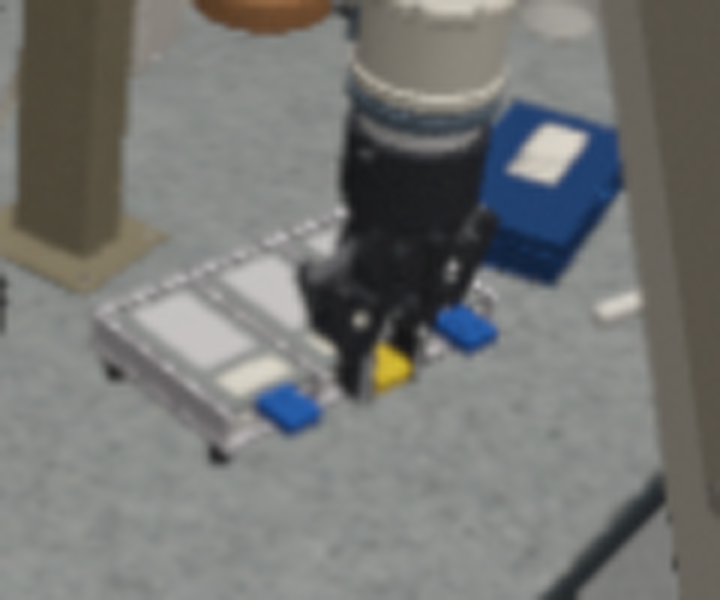

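Request:
send_rows --moves '[{"x": 0,"y": 0,"z": 0,"rx": 0,"ry": 0,"rz": 0,"fingers": 0.028},{"x": 0,"y": 0,"z": 0,"rx": 0,"ry": 0,"rz": 0,"fingers": 0.026},{"x": 0,"y": 0,"z": 0,"rx": 0,"ry": 0,"rz": 0,"fingers": 0.024},{"x": 0,"y": 0,"z": 0,"rx": 0,"ry": 0,"rz": 0,"fingers": 0.02},{"x": 0,"y": 0,"z": 0,"rx": 0,"ry": 0,"rz": 0,"fingers": 0.01},{"x": 0,"y": 0,"z": 0,"rx": 0,"ry": 0,"rz": 0,"fingers": 0.0},{"x": 0,"y": 0,"z": 0,"rx": 0,"ry": 0,"rz": 0,"fingers": 0.0},{"x": 0,"y": 0,"z": 0,"rx": 0,"ry": 0,"rz": 0,"fingers": 0.0},{"x": 0,"y": 0,"z": 0,"rx": 0,"ry": 0,"rz": 0,"fingers": 0.0},{"x": 0,"y": 0,"z": 0,"rx": 0,"ry": 0,"rz": 0,"fingers": 0.0}]'

```text
time: 10.9
ee_pos: [0.4599, -0.2897, 0.026]
orientation: [-2.497, -1.906, -0.003]
force: [-1.1, -0.5, 4.6]
width: 0.289
```

Run:
```python
from h import *
show()
```

```text
t10.90 p [ 0.4599 -0.2897  0.026 ] toolx [0.264 0.965 0.002] z [ 0.001  0.001 -1.   ] F [-1.05 -0.48  4.63] w 0.289 j [-0.59  0.62  1.91  0.    0.61 -1.89]
```

Request:
send_rows --moves '[{"x": 0,"y": -0.003,"z": -0.0005,"rx": 0,"ry": 0,"rz": 0,"fingers": 0.0},{"x": 0,"y": -0.009,"z": -0.001,"rx": 0,"ry": 0,"rz": 0,"fingers": 0.0},{"x": 0,"y": -0.016,"z": -0.001,"rx": 0,"ry": 0,"rz": 0,"fingers": 0.0},{"x": 0,"y": -0.024,"z": -0.001,"rx": 0,"ry": 0,"rz": 0,"fingers": 0.0},{"x": 0,"y": -0.032,"z": -0.001,"rx": 0,"ry": 0,"rz": 0,"fingers": 0.0},{"x": 0,"y": -0.04,"z": -0.001,"rx": 0,"ry": 0,"rz": 0,"fingers": 0.0},{"x": 0,"y": -0.048,"z": -0.001,"rx": 0,"ry": 0,"rz": 0,"fingers": 0.0},{"x": 0,"y": -0.056,"z": -0.001,"rx": 0,"ry": 0,"rz": 0,"fingers": 0.0},{"x": 0,"y": -0.06,"z": -0.001,"rx": 0,"ry": 0,"rz": 0,"fingers": 0.0},{"x": 0,"y": -0.06,"z": -0.001,"rx": 0,"ry": 0,"rz": 0,"fingers": 0.0}]'

```text
time: 11.73
ee_pos: [0.4004, -0.273, 0.0263]
orientation: [-2.496, -1.904, -0.002]
force: [-0.7, -0.6, -0.4]
width: 0.286
```

Run:
```python
from h import *
show()
S=grab("scene","scene8");T=grab("top","top8")
crop(S,300,145,420,245,"sc12",6)
```

```text
t11.73 p [ 0.4004 -0.273   0.0263] toolx [0.264 0.964 0.003] z [-0.001  0.003 -1.   ] F [-0.71 -0.6  -0.39] w 0.286 j [-0.62  0.58  2.04  0.    0.53 -1.93]
```

View pics/sc12.png

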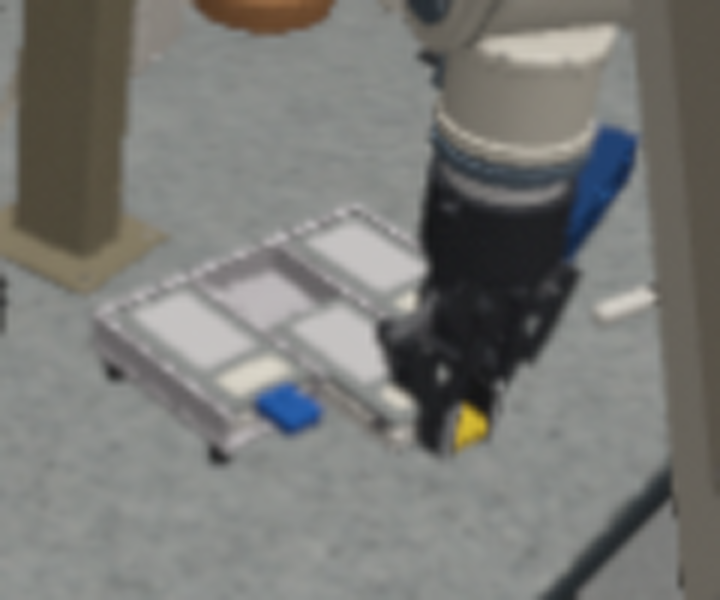

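Request:
send_rows --moves '[{"x": 0,"y": -0.006,"z": 0,"rx": 0,"ry": 0,"rz": 0,"fingers": 0.0},{"x": 0,"y": -0.014,"z": 0,"rx": 0,"ry": 0,"rz": 0,"fingers": 0.0},{"x": 0,"y": -0.022,"z": 0,"rx": 0,"ry": 0,"rz": 0,"fingers": 0.0},{"x": 0,"y": -0.03,"z": 0,"rx": 0,"ry": 0,"rz": 0,"fingers": 0.0},{"x": 0,"y": -0.038,"z": 0,"rx": 0,"ry": 0,"rz": 0,"fingers": 0.0},{"x": 0,"y": -0.046,"z": 0,"rx": 0,"ry": 0,"rz": 0,"fingers": 0.0},{"x": 0,"y": -0.054,"z": 0,"rx": 0,"ry": 0,"rz": 0,"fingers": 0.0},{"x": 0,"y": -0.06,"z": 0,"rx": 0,"ry": 0,"rz": 0,"fingers": 0.0},{"x": 0,"y": -0.06,"z": -0.015,"rx": 0,"ry": 0,"rz": 0,"fingers": 0.0},{"x": 0,"y": -0.06,"z": -0.035,"rx": 0,"ry": 0,"rz": 0,"fingers": 0.0}]'

```text
time: 12.67
ee_pos: [0.3419, -0.2567, 0.0605]
orientation: [-2.493, -1.902, -0.001]
force: [0.3, 0.3, -1.4]
width: 0.29
```

Run:
```python
from h import *
show()
S=grab("scene","scene9");T=grab("top","top9")
crop(S,300,145,450,265,"sc13",5)
p,q,s=cur()
print(rel([.393,0.0,.06],down(0,0,0),p,q))
```

```text
t12.67 p [ 0.3419 -0.2567  0.0605] toolx [0.264 0.965 0.004] z [-0.003  0.005 -1.   ] F [ 0.33  0.26 -1.39] w 0.29 j [-0.67  0.46  2.15  0.    0.54 -1.98]
(array([ 0.2623, -0.0215,  0.0032]), array([ 0.0036, -0.0003, -0.2669]))
```

View pics/sc13.png

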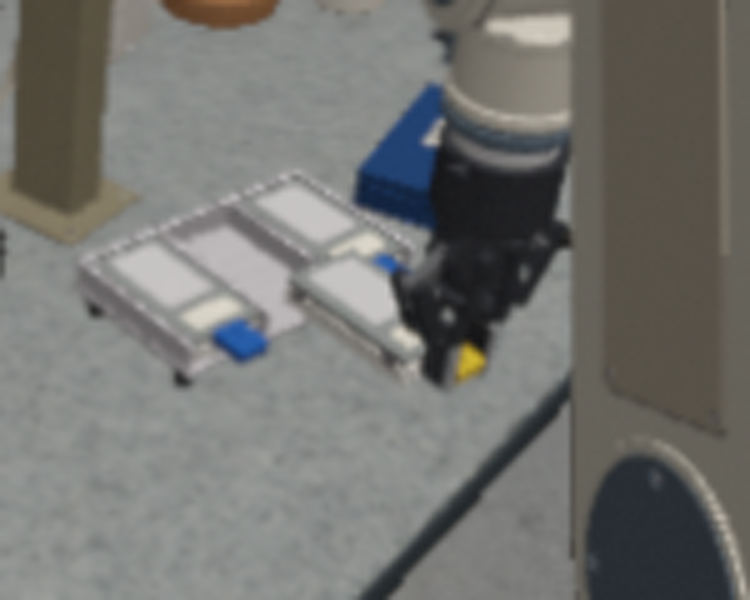

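Request:
send_rows --moves '[{"x": 0.005,"y": 0,"z": -0.02,"rx": 0,"ry": 0,"rz": 0,"fingers": 0.0},{"x": 0.03,"y": -0.003,"z": -0.03,"rx": 0,"ry": 0,"rz": -0.02,"fingers": 0.0},{"x": 0.065,"y": -0.006,"z": -0.03,"rx": 0,"ry": 0,"rz": -0.06,"fingers": 0.0},{"x": 0.1,"y": -0.009,"z": -0.03,"rx": 0,"ry": 0,"rz": -0.1,"fingers": 0.0},{"x": 0.135,"y": -0.012,"z": -0.03,"rx": 0,"ry": 0,"rz": -0.14,"fingers": 0.0},{"x": 0.17,"y": -0.015,"z": -0.025,"rx": 0.001,"ry": 0,"rz": -0.18,"fingers": 0.0},{"x": 0.205,"y": -0.018,"z": -0.02,"rx": 0.002,"ry": 0,"rz": -0.22,"fingers": 0.0},{"x": 0.235,"y": -0.02,"z": -0.01,"rx": 0.003,"ry": 0,"rz": -0.25,"fingers": 0.0},{"x": 0.255,"y": -0.021,"z": 0,"rx": 0.004,"ry": 0,"rz": -0.267,"fingers": 0.0},{"x": 0.262,"y": -0.0215,"z": 0.003,"rx": 0.004,"ry": 0,"rz": -0.267,"fingers": 0.0}]'

```text
time: 13.6
ee_pos: [0.3918, 0.0028, 0.0576]
orientation: [-2.213, -2.222, 0.002]
force: [-1.4, -0.7, -1.5]
width: 0.288
```

Run:
```python
from h import *
show()
S=grab("scene","scene10");T=grab("top","top10")
crop(S,240,195,400,315,"sc14",5)
p,q,s=cur()
print(rel([.393,0.0,.006],down(0,0,0),p,q))
```

```text
t13.60 p [0.3918 0.0028 0.0576] toolx [-0.004  1.     0.003] z [-0.004  0.003 -1.   ] F [-1.41 -0.68 -1.53] w 0.288 j [-0.03  0.43  2.23  0.01  0.49 -1.6 ]
(array([-0.0015,  0.0017,  0.0521]), array([-0.005 , -0.0026,  0.0026]))
```

View pics/sc14.png

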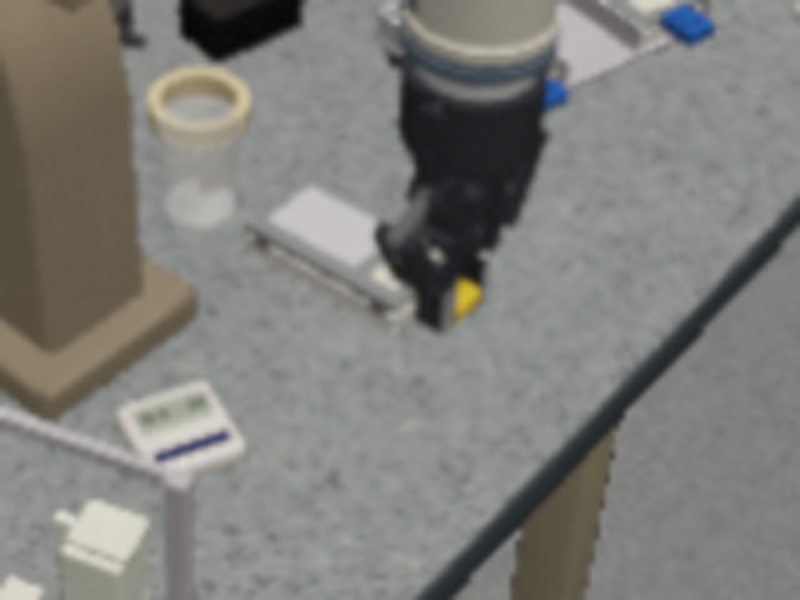

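Request:
send_rows --moves '[{"x": -0.001,"y": 0.001,"z": 0.008,"rx": -0.003,"ry": -0.002,"rz": 0.002,"fingers": 0.0},{"x": -0.001,"y": 0.001,"z": 0.018,"rx": -0.005,"ry": -0.003,"rz": 0.002,"fingers": 0.0},{"x": -0.001,"y": 0.001,"z": 0.028,"rx": -0.005,"ry": -0.003,"rz": 0.002,"fingers": 0.0},{"x": -0.001,"y": 0.001,"z": 0.036,"rx": -0.005,"ry": -0.003,"rz": 0.002,"fingers": 0.0},{"x": -0.001,"y": 0.001,"z": 0.042,"rx": -0.005,"ry": -0.003,"rz": 0.002,"fingers": 0.0},{"x": -0.001,"y": 0.001,"z": 0.045,"rx": -0.005,"ry": -0.003,"rz": 0.002,"fingers": 0.0},{"x": -0.001,"y": 0.001,"z": 0.047,"rx": -0.005,"ry": -0.003,"rz": 0.002,"fingers": 0.0},{"x": -0.001,"y": 0.001,"z": 0.049,"rx": -0.005,"ry": -0.003,"rz": 0.002,"fingers": 0.0},{"x": -0.001,"y": 0.001,"z": 0.05,"rx": -0.005,"ry": -0.003,"rz": 0.002,"fingers": 0.0},{"x": -0.001,"y": 0.001,"z": 0.051,"rx": -0.005,"ry": -0.003,"rz": 0.002,"fingers": 0.0}]'

```text
time: 14.53
ee_pos: [0.3933, -0.0003, 0.008]
orientation: [2.222, 2.218, 0.002]
force: [-0.2, -0.0, -1.6]
width: 0.288
```

Run:
```python
from h import *
show()
S=grab("scene","scene11")
crop(S,240,195,400,315,"sc15",5)
```

```text
t14.53 p [ 3.933e-01 -3.000e-04  8.000e-03] toolx [ 0.002  1.    -0.   ] z [ 0.002 -0.    -1.   ] F [-0.24 -0.   -1.56] w 0.288 j [-0.03  0.56  2.23 -0.    0.35 -1.6 ]
```

View pics/sc15.png

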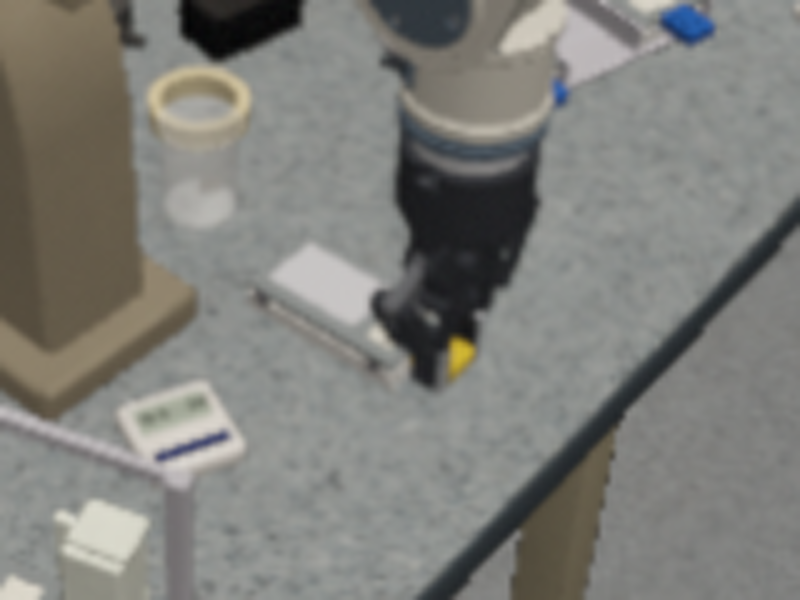

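Request:
send_rows --moves '[{"x": 0,"y": 0,"z": 0.0004,"rx": 0,"ry": 0,"rz": 0,"fingers": 0.0},{"x": 0,"y": 0,"z": 0.0008,"rx": 0,"ry": 0,"rz": 0,"fingers": 0.0},{"x": 0,"y": 0,"z": 0.0012,"rx": 0,"ry": 0,"rz": 0,"fingers": 0.0},{"x": 0,"y": 0,"z": 0.0016,"rx": 0,"ry": 0,"rz": 0,"fingers": 0.0},{"x": 0,"y": 0,"z": 0.002,"rx": 0,"ry": 0,"rz": 0,"fingers": 0.0},{"x": 0,"y": 0,"z": 0.0022,"rx": 0,"ry": 0,"rz": 0,"fingers": 0.0},{"x": 0,"y": 0,"z": 0.0024,"rx": 0,"ry": 0,"rz": 0,"fingers": 0.0},{"x": 0,"y": 0,"z": 0.0026,"rx": 0,"ry": 0,"rz": 0,"fingers": 0.0},{"x": 0,"y": 0,"z": 0.0026,"rx": 0,"ry": 0,"rz": 0,"fingers": 0.0},{"x": 0,"y": 0,"z": 0.0026,"rx": 0,"ry": 0,"rz": 0,"fingers": 0.0}]'

```text
time: 15.42
ee_pos: [0.393, -0.0003, 0.0058]
orientation: [2.222, 2.218, 0.002]
force: [-2.3, 1.2, 10.7]
width: 0.285
```

Request:
send_rows --moves '[{"x": 0,"y": 0,"z": -0.0006,"rx": 0,"ry": 0,"rz": 0,"fingers": 0.01},{"x": 0,"y": 0,"z": -0.0006,"rx": 0,"ry": 0,"rz": 0,"fingers": 0.025},{"x": 0,"y": 0,"z": -0.0006,"rx": 0,"ry": 0,"rz": 0,"fingers": 0.03},{"x": 0,"y": 0,"z": -0.0006,"rx": 0,"ry": 0,"rz": 0,"fingers": 0.04},{"x": 0,"y": 0,"z": -0.0006,"rx": 0,"ry": 0,"rz": 0,"fingers": 0.05},{"x": 0,"y": 0,"z": -0.0006,"rx": 0,"ry": 0,"rz": 0,"fingers": 0.05},{"x": 0,"y": 0,"z": -0.01,"rx": 0,"ry": 0,"rz": 0,"fingers": 0.05},{"x": 0,"y": 0,"z": -0.03,"rx": 0,"ry": 0,"rz": 0,"fingers": 0.05},{"x": 0,"y": 0,"z": -0.06,"rx": 0,"ry": 0,"rz": 0,"fingers": 0.06},{"x": 0,"y": -0.01,"z": -0.1,"rx": 0,"ry": 0,"rz": 0,"fingers": 0.085}]'

```text
time: 16.25
ee_pos: [0.3832, -0.0003, 0.1058]
orientation: [2.223, 2.219, -0.0]
force: [0.7, 0.2, 0.2]
width: 0.825
```

Run:
```python
from h import *
show()
S=grab("scene","scene12");T=grab("top","top12")
crop(S,240,195,400,315,"sc16",5);crop(T,230,150,350,260,"tc16",6)
```

```text
t16.25 p [ 3.832e-01 -3.000e-04  1.058e-01] toolx [ 0.002  1.    -0.   ] z [-0. -0. -1.] F [0.72 0.22 0.24] w 0.825 j [-0.03  0.31  2.23 -0.    0.61 -1.6 ]
```

View pics/sc16.png

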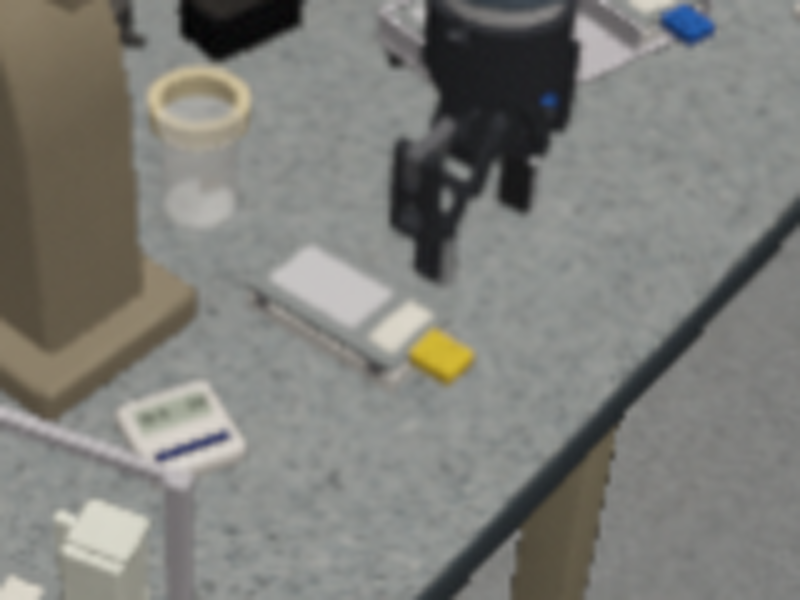

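View pics/tc16.png

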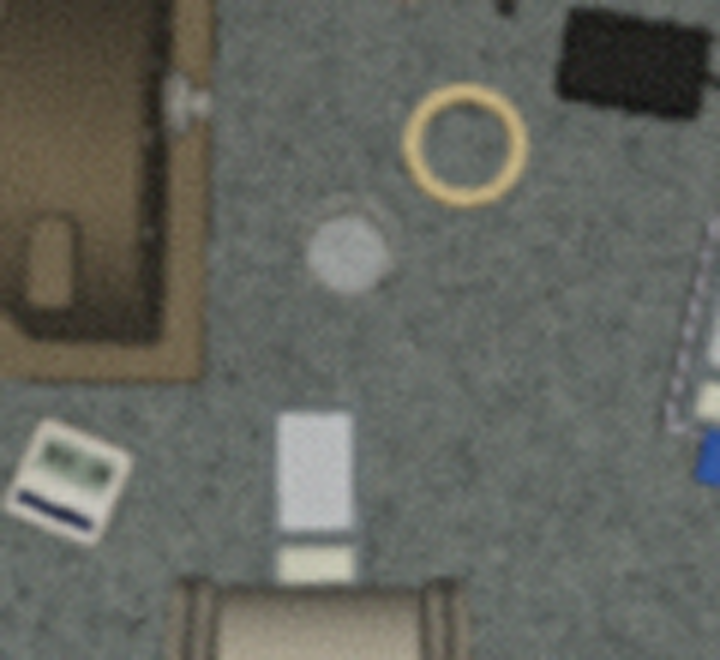

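Run:
```python
from h import *
T0=load("top0");T=load("top12");S=load("scene12")
def lab(f,x0,y0,x1,y1):
    im=f["image"][y0:y1,x0:x1].astype(int); m=((im.min(2)>150)&(im.max(2)-im.min(2)<28)).astype(np.uint8)
    n,l,st,c=cv2.connectedComponentsWithStats(m); out=[]
    for i in range(1,n):
        if st[i,4]>60:
            r=cv2.minAreaRect(np.argwhere(l==i)[:,::-1].astype(np.float32)); out.append((np.array(r[0])+[x0,y0],r[1],r[2],st[i,4],c[i]+[x0,y0]))
    return out
for f,b,z in((T0,(335,180,415,245),.042),(T,(260,205,305,250),.022),(load("top5"),(150,215,200,260),.1)):
    for c,sz,a,n,m in lab(f,*b): print(m.round(1),np.round(sz,1),round(a,1),n,plane(f,*m,z).round(4))
print([ (c,plane(S,*c,.022).round(4)) for c,st in blobs(S,(18,120,120),(35,255,255))[1]])
```

```text
[355.7 202.1] [12.1 19.2] 14.0 229 [ 0.56   -0.2462  0.042 ]
[375.7 206.6] [11.9 19.1] 12.1 223 [ 0.5435 -0.3122  0.042 ]
[395.7 211.8] [11.9 18.9] 14.0 224 [ 0.525  -0.3778  0.042 ]
[372.5 222. ] [11.6  5.1] 11.3 61 [ 0.4927 -0.2998  0.042 ]
[392.3 226.9] [11.6  5.1] 11.3 61 [ 0.4754 -0.3646  0.042 ]
[281.9 228.1] [18. 12.] 90.0 217 [ 4.798e-01 -3.000e-04  2.200e-02]
[192.8 232.7] [39.2 14.9] 85.2 402 [0.4693 0.2823 0.1   ]
[173.3 236.2] [19.8 12.5] 74.1 247 [0.4598 0.3442 0.1   ]
[161.5 244.1] [34.4  7.9] 73.3 237 [0.4355 0.3815 0.1   ]
[178.1 251.6] [ 5.4 12.4] 74.1 68 [0.4107 0.3292 0.1   ]
[(array([327.7, 265.9]), array([0.3953, 0.0046, 0.022 ]))]
```

Run:
```python
from h import *
T=load("top5");S=load("scene5")
im=S["image"][290:350,190:260].astype(int); m=((im.min(2)>140)&(im.max(2)-im.min(2)<22)).astype(np.uint8)
n,l,st,c=cv2.connectedComponentsWithStats(m)
for i in range(1,n):
    if st[i,4]>40: print("S",(c[i]+[190,290]).round(1),st[i])
print([(c,s) for c,s in blobs(T,(100,120,80),(125,255,255))[1] if 150<c[0]<200 and c[1]>200])
print([(c,s) for c,s in blobs(S,(100,120,80),(125,255,255))[1] if 180<c[0]<270 and c[1]>240])
cv2.imwrite("pics/big.png",cv2.resize(S["image"][285:355,190:275,::-1],None,fx=9,fy=9,interpolation=cv2.INTER_CUBIC))
```

```text
S [255.7 300.6] [ 60   3  10  16 100]
S [195.3 302.7] [ 0  6 13 13 75]
S [221.4 310. ] [ 15   9  34  23 466]
S [244.  320.7] [ 43  19  23  23 301]
S [214.  337.8] [   0   24   59   36 1038]
S [258.  341.7] [67 44  3 16 47]
[(array([164.1, 220.8]), array([153, 216,  23,  10,  67], dtype=int32)), (array([180., 261.]), array([177, 256,   7,  11,  57], dtype=int32))]
[(array([200.1, 286.6]), array([190, 275,  21,  24,  98], dtype=int32)), (array([257.4, 324.6]), array([252, 318,   9,  15,  40], dtype=int32))]
```

View pics/big.png

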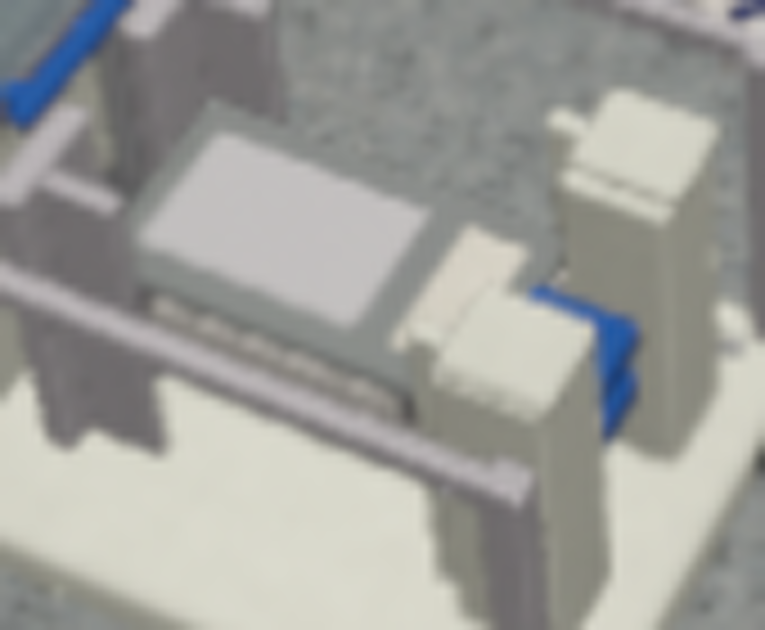

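Run:
```python
from h import *
T=load("top5");S=load("scene5")
P,e=two(T,(173.3,236.2),S,(221.4,310.0)); print("label",P.round(4),e)
t=lambda x,y:(130+x/8-.44,195+y/8-.44); b=lambda x,y:(190+x/9-.44,285+y/9-.44)
# label corners
tc=[(285,268),(375,238),(422,396),(330,424)]; 
for a,c in zip([tc[0],tc[1],tc[2],tc[3]],[(137,240),(222,133),(430,212),(350,328)]): 
    Q,e=two(T,t(*a),S,b(*c)); print("corner",Q.round(4),round(e,4))
for z in (.142,):
  L0=plane(T,*t(100,255),z);L1=plane(T,*t(225,655),z);R0=plane(T,*t(470,150),z);R1=plane(T,*t(578,545),z)
  for A,B in((L1,L0),(R1,R0)): print("rail",A.round(4),B.round(4),np.arctan2(*(B-A)[[1,0]]))
# line fit for rails with mask later
Pt,_=plane(T,173.3,236.2,P[2]),0; print(Pt)
B0,B1=plane(T,*t(190,235),.155),plane(T,*t(368,180),.155); print("bar folded z155",B0.round(4),B1.round(4),((B0+B1)/2).round(4),np.linalg.norm(B1-B0),np.arctan2((B1-B0)[0],-(B1-B0)[1]))
p,e=two(T,(164.1,220.8),S,(200.1,286.6));print("bar tri",p,e)
```

```text
label [0.4598 0.3455 0.0943] 4.594491122524428e-05
corner [0.4868 0.3724 0.0923] 0.0016
corner [0.4971 0.3352 0.0936] 0.0007
corner [0.4347 0.3172 0.0953] 0.0013
corner [0.4247 0.3548 0.0927] 0.0021
rail [0.3377 0.3825 0.142 ] [0.4913 0.4301 0.142 ] 0.3004493047073812
rail [0.3767 0.2471 0.142 ] [0.5288 0.2872 0.142 ] 0.257906482831065
[0.45974023 0.34551184 0.09427571]
bar folded z155 [0.4978 0.3916 0.155 ] [0.5174 0.3235 0.155 ] [0.5076 0.3576 0.155 ] 0.07083766963073819 0.2793425233031951
bar tri [0.50712268 0.35971532 0.15189381] 0.0008236482137431188
```

Run:
```python
from h import *
T=load("top5")
t=lambda x,y:(130+x/8-.44,195+y/8-.44)
xs=np.array([np.cos(.279),np.sin(.279)]);ys=np.array([-xs[1],xs[0]])
for z in(.132,.138):
  for nm,pt in(("Lin",(352,565)),("Rin",(442,528)),("Lout",(275,590)),("Rout",(510,513))):
    p=plane(T,*t(*pt),z)[:2]; print(z,nm,(p@xs).round(4),(p@ys).round(4))
crop(T,155,245,205,280,"tg",14)
p,q,s=cur(); print(rel([.460,-.0003,.005],down(0,0,0),p,q))
```

```text
0.132 Lin 0.4485 0.2211
0.132 Rin 0.4519 0.1839
0.132 Lout 0.4481 0.2522
0.132 Rout 0.4496 0.1572
0.138 Lin 0.4484 0.2196
0.138 Rin 0.4518 0.1826
0.138 Lout 0.448 0.2506
0.138 Rout 0.4496 0.156
(array([0.0002, 0.0739, 0.1064]), array([ 0.0112,  0.0008, -0.0017]))
```

View pics/tg.png

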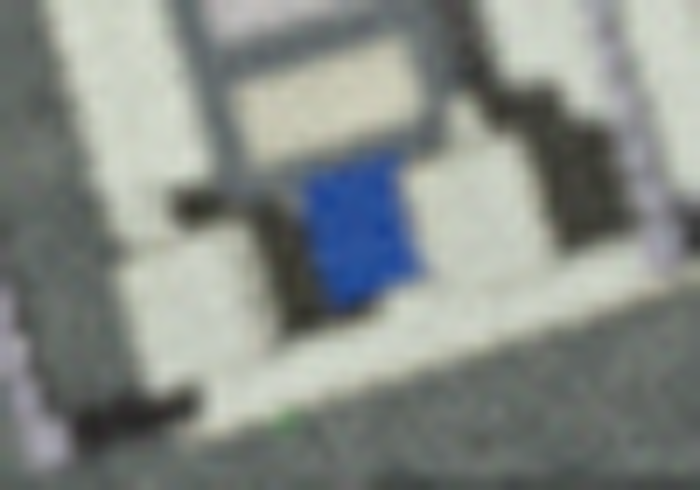

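Run:
```python
from h import *
T=load("top5")
xs=np.array([np.cos(.279),np.sin(.279)]);ys=np.array([-xs[1],xs[0]])
for nm,pt in(("Lout0",(120,265)),("Lout1",(150,390)),("Rout0",(525,140)),("Rout1",(562,250)),("Lin0",(258,225)),("Lin1",(285,335)),("Rin1",(432,285)),("Rin0",(405,190))):
    u=(155+pt[0]/14-.46,245+pt[1]/14-.46)
    for z in(.132,.138):
        p=plane(T,*u,z)[:2]; print(nm,z,((p@xs)-.524).round(4),(p@ys).round(4))
```

```text
Lout0 0.132 -0.0609 0.2505
Lout0 0.138 -0.0611 0.2489
Lout1 0.132 -0.0891 0.2518
Lout1 0.138 -0.0891 0.2502
Rout0 0.132 -0.061 0.1574
Rout0 0.138 -0.0611 0.1561
Rout1 0.132 -0.0865 0.1564
Rout1 0.138 -0.0865 0.1552
Lin0 0.132 -0.0615 0.2189
Lin0 0.138 -0.0616 0.2174
Lin1 0.132 -0.0863 0.22
Lin1 0.138 -0.0864 0.2185
Rin1 0.132 -0.0854 0.186
Rin1 0.138 -0.0854 0.1846
Rin0 0.132 -0.0637 0.1858
Rin0 0.138 -0.0638 0.1844
```

Request:
send_rows --moves '[{"x": 0,"y": 0.02,"z": 0,"rx": 0.004,"ry": 0,"rz": -0.001,"fingers": 0.085},{"x": 0,"y": 0.045,"z": 0,"rx": 0.008,"ry": 0,"rz": -0.002,"fingers": 0.085},{"x": 0,"y": 0.068,"z": 0.005,"rx": 0.011,"ry": 0,"rz": -0.002,"fingers": 0.085},{"x": 0,"y": 0.074,"z": 0.02,"rx": 0.011,"ry": 0,"rz": -0.002,"fingers": 0.085},{"x": 0,"y": 0.074,"z": 0.035,"rx": 0.011,"ry": 0,"rz": -0.002,"fingers": 0.085},{"x": 0,"y": 0.074,"z": 0.05,"rx": 0.011,"ry": 0,"rz": -0.002,"fingers": 0.085},{"x": 0,"y": 0.074,"z": 0.06,"rx": 0.011,"ry": 0,"rz": -0.002,"fingers": 0.085},{"x": 0,"y": 0.074,"z": 0.066,"rx": 0.011,"ry": 0,"rz": -0.002,"fingers": 0.085},{"x": 0,"y": 0.074,"z": 0.068,"rx": 0.011,"ry": 0,"rz": -0.002,"fingers": 0.085},{"x": 0,"y": 0.074,"z": 0.068,"rx": 0.011,"ry": 0,"rz": -0.002,"fingers": 0.085}]'

```text
time: 17.18
ee_pos: [0.4567, -0.0004, 0.0372]
orientation: [-2.216, -2.217, 0.012]
force: [-0.4, -0.5, 0.9]
width: 0.996
```

Run:
```python
from h import *
show()
S=grab("scene","scene13");T=grab("top","top13")
crop(S,240,195,400,315,"sc17",5)
print([(c,plane(S,*c,.022).round(4)) for c,st in blobs(S,(18,120,120),(35,255,255))[1]])
p,q,s=cur(); print(rel([.460,-.0003,.005],down(0,0,0),p,q))
```

```text
t17.18 p [ 4.567e-01 -4.000e-04  3.720e-02] toolx [-0.  1. -0.] z [-0.01 -0.   -1.  ] F [-0.35 -0.55  0.91] w 0.996 j [-0.03  0.53  2.09 -0.    0.53 -1.6 ]
[(array([327.8, 265.9]), array([0.3951, 0.0044, 0.022 ]))]
(array([0.0001, 0.003 , 0.0329]), array([-0.0086,  0.0005,  0.0002]))
```

View pics/sc17.png

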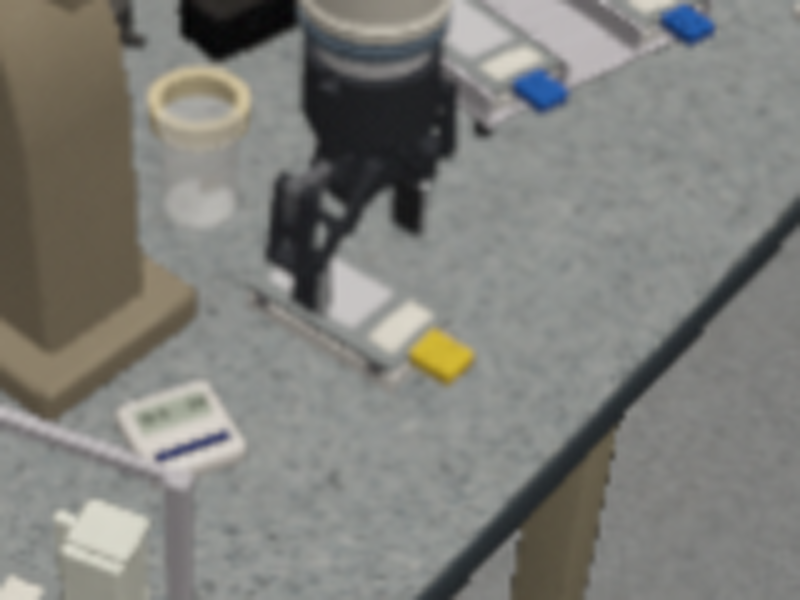

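Request:
send_rows --moves '[{"x": 0,"y": 0.003,"z": 0.008,"rx": -0.008,"ry": 0,"rz": 0,"fingers": 0.085},{"x": 0,"y": 0.003,"z": 0.016,"rx": -0.008,"ry": 0,"rz": 0,"fingers": 0.085},{"x": 0,"y": 0.003,"z": 0.024,"rx": -0.008,"ry": 0,"rz": 0,"fingers": 0.085},{"x": 0,"y": 0.003,"z": 0.03,"rx": -0.008,"ry": 0,"rz": 0,"fingers": 0.085},{"x": 0,"y": 0.003,"z": 0.033,"rx": -0.008,"ry": 0,"rz": 0,"fingers": 0.085},{"x": 0,"y": 0.003,"z": 0.033,"rx": -0.008,"ry": 0,"rz": 0,"fingers": 0.075},{"x": 0,"y": 0.003,"z": 0.033,"rx": -0.008,"ry": 0,"rz": 0,"fingers": 0.07},{"x": 0,"y": 0.003,"z": 0.033,"rx": -0.008,"ry": 0,"rz": 0,"fingers": 0.067},{"x": 0,"y": 0.003,"z": 0.033,"rx": -0.008,"ry": 0,"rz": 0,"fingers": 0.065},{"x": 0,"y": 0.003,"z": 0.033,"rx": -0.008,"ry": 0,"rz": 0,"fingers": 0.064}]'

```text
time: 18.12
ee_pos: [0.4599, -0.0004, 0.0047]
orientation: [-2.221, -2.222, 0.001]
force: [0.3, 0.2, -0.1]
width: 0.751
```

Run:
```python
from h import *
show()
S=grab("scene","scene14")
crop(S,240,195,400,315,"sc18",5)
```

```text
t18.12 p [ 4.599e-01 -4.000e-04  4.700e-03] toolx [-0.  1. -0.] z [-0.001 -0.    -1.   ] F [ 0.26  0.22 -0.1 ] w 0.751 j [-0.03  0.6   2.09 -0.    0.45 -1.6 ]
```

View pics/sc18.png

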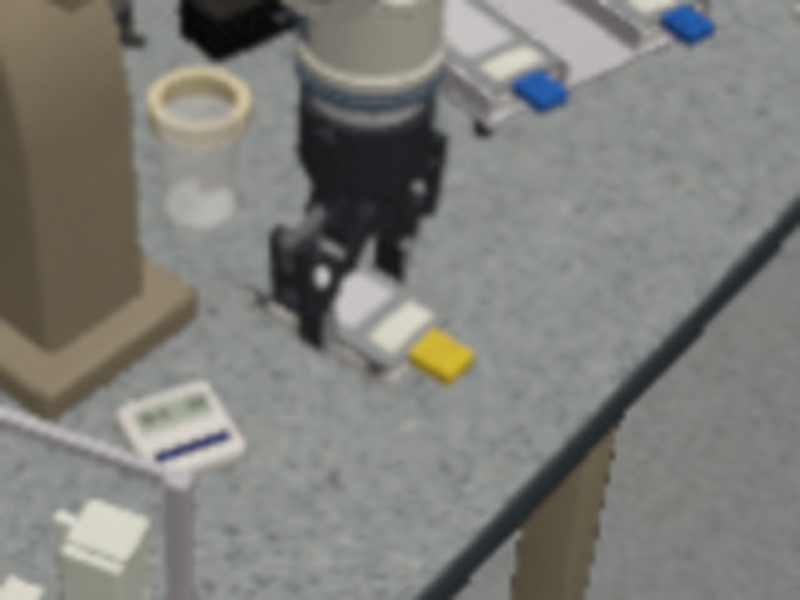

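Straddling; now close on it.

Request:
send_rows --moves '[{"x": 0,"y": 0,"z": 0,"rx": 0,"ry": 0,"rz": 0,"fingers": 0.062},{"x": 0,"y": 0,"z": 0,"rx": 0,"ry": 0,"rz": 0,"fingers": 0.06},{"x": 0,"y": 0,"z": 0,"rx": 0,"ry": 0,"rz": 0,"fingers": 0.058},{"x": 0,"y": 0,"z": 0,"rx": 0,"ry": 0,"rz": 0,"fingers": 0.05},{"x": 0,"y": 0,"z": 0,"rx": 0,"ry": 0,"rz": 0,"fingers": 0.04},{"x": 0,"y": 0,"z": 0,"rx": 0,"ry": 0,"rz": 0,"fingers": 0.03},{"x": 0,"y": 0,"z": 0,"rx": 0,"ry": 0,"rz": 0,"fingers": 0.03},{"x": 0,"y": 0,"z": 0,"rx": 0,"ry": 0,"rz": 0,"fingers": 0.03},{"x": 0,"y": 0,"z": 0,"rx": 0,"ry": 0,"rz": 0,"fingers": 0.03},{"x": 0,"y": 0,"z": 0,"rx": 0,"ry": 0,"rz": 0,"fingers": 0.03}]'

```text
time: 19.0
ee_pos: [0.4598, -0.0005, 0.0051]
orientation: [-2.221, -2.221, 0.001]
force: [-1.6, -0.9, 10.8]
width: 0.687
```

Run:
```python
from h import *
show()
p,q,s=cur()
S=grab("scene","scene15");print([(c,plane(S,*c,.022).round(4)) for c,st in blobs(S,(18,120,120),(35,255,255))[1]])
print(s["ee_pos"])
print(rel([.40,.08,.24],down(0,0,0),p,q))
```

```text
t19.00 p [ 0.4598 -0.0005  0.0051] toolx [ 0.  1. -0.] z [-0.001 -0.    -1.   ] F [-1.6  -0.87 10.83] w 0.687 j [-0.03  0.6   2.09 -0.    0.45 -1.6 ]
[(array([327.6, 266. ]), array([0.3953, 0.0051, 0.022 ]))]
[ 0.45983276 -0.00053613  0.00510484]
(array([ 0.0804, -0.06  , -0.2349]), array([-0.0007,  0.0005, -0.0001]))
```

Request:
send_rows --moves '[{"x": 0,"y": 0,"z": -0.003,"rx": 0,"ry": 0,"rz": 0,"fingers": 0.03},{"x": 0,"y": 0,"z": -0.012,"rx": 0,"ry": 0,"rz": 0,"fingers": 0.03},{"x": 0,"y": -0.005,"z": -0.03,"rx": 0,"ry": 0,"rz": 0,"fingers": 0.03},{"x": 0,"y": -0.015,"z": -0.05,"rx": 0,"ry": 0,"rz": 0,"fingers": 0.03},{"x": 0.005,"y": -0.03,"z": -0.07,"rx": 0,"ry": 0,"rz": 0,"fingers": 0.03},{"x": 0.015,"y": -0.045,"z": -0.095,"rx": 0,"ry": 0,"rz": 0,"fingers": 0.03},{"x": 0.03,"y": -0.06,"z": -0.12,"rx": 0,"ry": 0,"rz": 0,"fingers": 0.03},{"x": 0.05,"y": -0.07,"z": -0.145,"rx": 0,"ry": 0,"rz": 0,"fingers": 0.03},{"x": 0.07,"y": -0.075,"z": -0.165,"rx": 0,"ry": 0,"rz": 0,"fingers": 0.03},{"x": 0.09,"y": -0.08,"z": -0.185,"rx": 0,"ry": 0,"rz": 0,"fingers": 0.03}]'

```text
time: 19.88
ee_pos: [0.3788, 0.0902, 0.1911]
orientation: [-2.222, -2.221, 0.001]
force: [-0.0, -0.0, -1.1]
width: 0.682
```

```bash
cat >> h.py <<'E'
SY=.279; O=np.array([.4471,.3405,0]); XS=np.array([np.cos(SY),np.sin(SY),0])
E
python3 - <<'E'
from h import *
show()
p,q,s=cur()
S=grab("scene","scene16");T=grab("top","top16")
cv2.imwrite("pics/sc19.png",S["image"][:,:,::-1])
# TCP above: cassette origin = TCP +6.2mm along XS
tg=O+(-.0062-.03)*XS+[0,0,.19]
print(tg,rel(tg,down(SY,0,0),p,q))
E
```

```text
t19.88 p [0.3788 0.0902 0.1911] toolx [ 0.  1. -0.] z [-0.001 -0.    -1.   ] F [-0.02 -0.03 -1.1 ] w 0.682 j [ 0.2   0.14  2.16 -0.    0.85 -1.37]
[0.41229981 0.33053072 0.19      ] (array([0.2403, 0.0334, 0.001 ]), array([-7.000e-04,  2.000e-04, -2.793e-01]))
```

View pics/sc19.png

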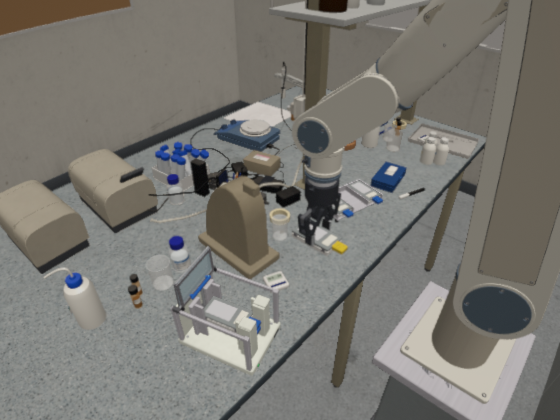

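Request:
send_rows --moves '[{"x": 0.02,"y": -0.003,"z": -0.002,"rx": 0,"ry": 0,"rz": 0,"fingers": 0.03},{"x": 0.05,"y": -0.006,"z": -0.002,"rx": 0,"ry": 0,"rz": -0.03,"fingers": 0.03},{"x": 0.085,"y": -0.006,"z": -0.002,"rx": 0,"ry": 0,"rz": -0.07,"fingers": 0.03},{"x": 0.12,"y": -0.003,"z": -0.002,"rx": 0,"ry": 0,"rz": -0.12,"fingers": 0.03},{"x": 0.155,"y": 0.004,"z": -0.001,"rx": 0,"ry": 0,"rz": -0.17,"fingers": 0.03},{"x": 0.185,"y": 0.012,"z": -0.001,"rx": 0,"ry": 0,"rz": -0.22,"fingers": 0.03},{"x": 0.21,"y": 0.02,"z": 0,"rx": 0,"ry": 0,"rz": -0.26,"fingers": 0.03},{"x": 0.23,"y": 0.028,"z": 0.001,"rx": 0,"ry": 0,"rz": -0.279,"fingers": 0.03},{"x": 0.2403,"y": 0.0334,"z": 0.001,"rx": 0,"ry": 0,"rz": -0.279,"fingers": 0.03},{"x": 0.2403,"y": 0.0334,"z": 0.001,"rx": 0,"ry": 0,"rz": -0.279,"fingers": 0.03}]'

```text
time: 20.82
ee_pos: [0.4141, 0.3311, 0.1878]
orientation: [-1.89, -2.509, 0.001]
force: [-0.0, 0.3, -1.6]
width: 0.687
```

Run:
```python
from h import *
show()
p,q,s=cur()
S=grab("scene","scene17");T=grab("top","top17")
crop(S,160,220,320,370,"sc20",5);crop(T,130,195,230,285,"tc20",8)
print([(c,st) for c,st in blobs(S,(18,120,120),(35,255,255))[1]],[(c,st) for c,st in blobs(T,(18,120,120),(35,255,255))[1]])
```

```text
t20.82 p [0.4141 0.3311 0.1878] toolx [-0.276  0.961 -0.   ] z [-0.001 -0.    -1.   ] F [-0.03  0.32 -1.58] w 0.687 j [ 0.65  0.34  1.87  0.    0.93 -1.2 ]
[(array([262.1, 295.7]), array([254, 289,  17,  15, 174], dtype=int32))] []
```

View pics/sc20.png

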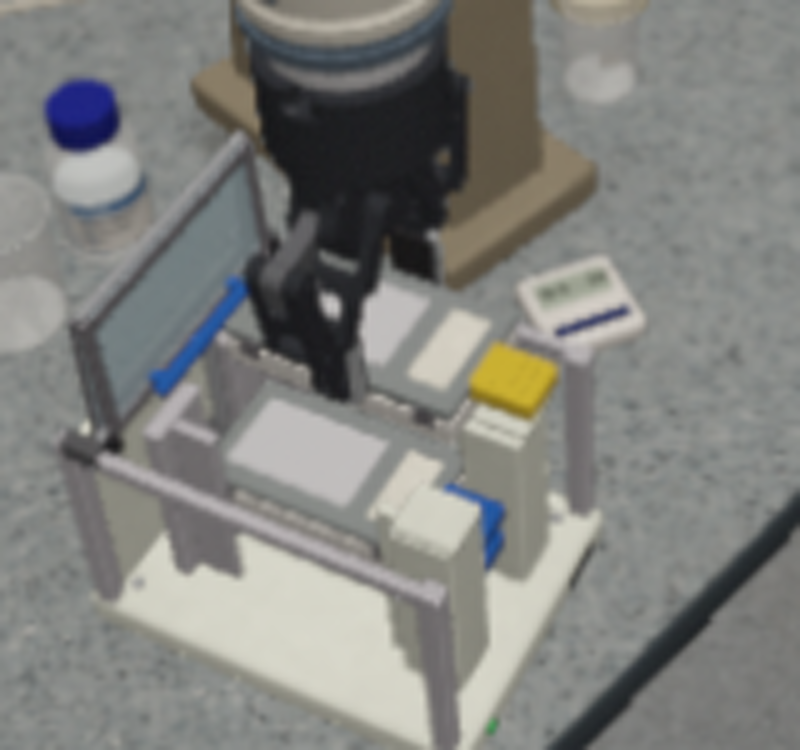

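View pics/tc20.png

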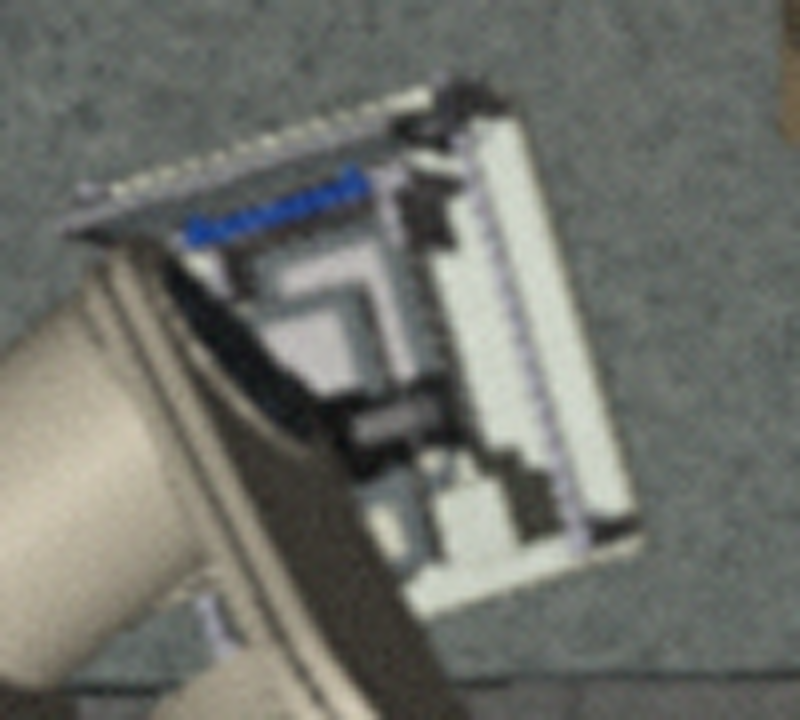

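```bash
python3 - <<'E'
from h import *
p,q,s=cur()
S=load("scene17");T=load("top17")
YS=np.array([-XS[1],XS[0],0]); C=p+.0062*XS+[0,0,.0169]
u=proj(S,C-.069*XS);print("tab top pred",u,"crop",(u+.4-[160,220])*5)
for nm,a,b in(("tabFL",-.055,.013),("tabNL",-.083,.013),("tabNR",-.083,-.013)):
    u=proj(S,C+a*XS+b*YS);print(nm,"crop",((u+.4-[160,220])*5).round(0))
for nm,a,b in(("lab far R",.0458,-.0194),("body far R",.055,-.030),("body farL",.055,.03)):
    u=proj(T,C+a*XS+b*YS); print(nm,((u+.44-[130,195])*8).round(0), "scene",((proj(S,C+a*XS+b*YS)+.4-[160,220])*5).round(0))
E
python3 - <<'E'
import sys;sys.path.insert(0,'.')
from h import *
import os;os.chdir('.')
crop(load("top17"),150,210,200,270,"tc21",12);crop(load("scene17"),225,270,285,315,"sc21",12)
E
```

```text
tab top pred [263.90890344 293.70255604] crop [521.54451722 370.51278022]
tabFL crop [477. 381.]
tabNL crop [538. 404.]
tabNR crop [566. 360.]
lab far R [334. 308.] scene [308. 253.]
body far R [355. 276.] scene [302. 231.]
body farL [198. 324.] scene [227. 323.]
```

View pics/tc21.png

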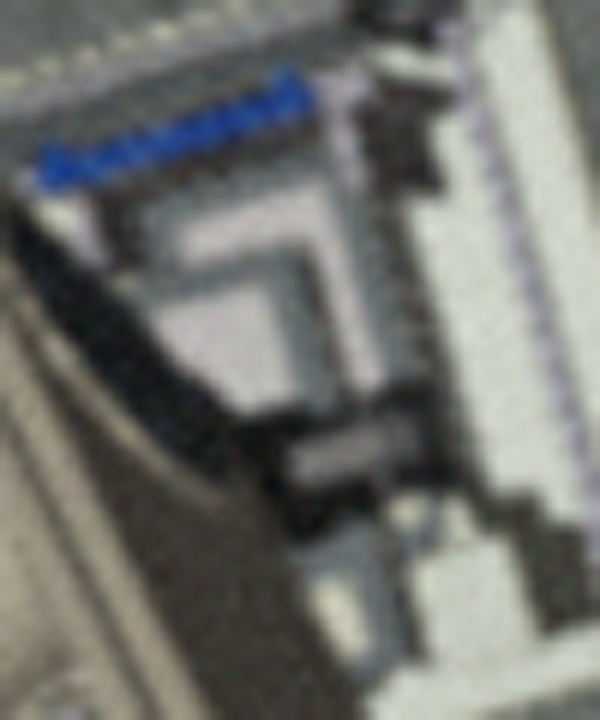

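View pics/sc21.png

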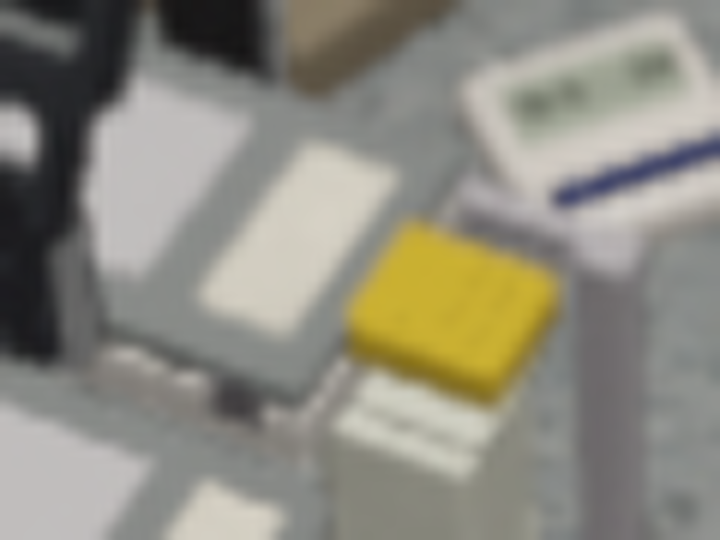

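Run:
```python
from h import *
p,q,s=cur()
S=load("scene17");T=load("top17");T5=load("top5")
YS=np.array([-XS[1],XS[0],0]); C=p+.0062*XS+[0,0,.0169]
fr=lambda w:((w-O)@XS*1e3, (w-O)@YS*1e3)
t=lambda x,y:(150+x/12-.46,210+y/12-.46); sc=lambda x,y:(225+x/12-.46,270+y/12-.46)
print("robot pred cassette",np.round(fr(C),1))
o=plane(S,*sc(454,302),C[2]);print("scene tab -> origin",np.round(fr(o+.069*XS),1))
for a in((353,315),(490,383),(558,285),(415,225)): print("  corner",np.round(fr(plane(S,*sc(*a),C[2])),1))
for nm,z,pts in(("held label R edge",C[2],((268,285),(284,340),(298,395))),("pile label R edge",.0943,((328,190),(352,285),(378,380))),("held far edge",C[2],((190,300),(265,280))),("pile far edge",.0943,((190,228),(315,188)))):
    print(nm,[np.round(fr(plane(T,*t(*a),z)),1) for a in pts])
# subpixel edge: profiles in top image perpendicular to YS for given x_s
def edge(f,x_s,z,y0,y1):
    ysv=np.linspace(y0,y1,61); px=np.array([proj(f,O*[1,1,0]+[0,0,z]+x_s*XS+y*YS) for y in ysv]).astype(np.float32)
    g=cv2.remap(f["image"].mean(2).astype(np.float32),px[:,0].reshape(1,-1),px[:,1].reshape(1,-1),cv2.INTER_LINEAR)[0]
    return ysv,g
def mid(f,x_s,z,y0,y1):
    y,g=edge(f,x_s,z,y0,y1); d=np.abs(np.gradient(cv2.GaussianBlur(g.reshape(1,-1),(0,0),3)[0])); return (y[d.argmax()]*1e3).round(1)
print("pile label edges top5",[(mid(T5,x,.0943,.010,.030),mid(T5,x,.0943,-.030,-.010)) for x in(-.01,0,.01,.02,.03,.04)])
print("held label R top17",[mid(T,x,C[2],-.032,-.008) for x in(-.0,.005,.01)])
T12=load("top12")
```

```text
robot pred cassette [-30.1  -1.8]
scene tab -> origin [-28.5   1.9]
  corner [-83.3  11.8]
  corner [-111.   15.]
  corner [-111.9   -9. ]
  corner [-83.5 -10.7]
held label R edge [array([ 14.7, -22.6]), array([  0.7, -22.5]), array([-13.2, -22.1])]
pile label R edge [array([ 43.2, -19.2]), array([ 17.1, -18.2]), array([ -9. , -17.7])]
held far edge [array([16.8, -3.3]), array([ 16.1, -22.2])]
pile far edge [array([44.3, 18.6]), array([ 44.7, -16.1])]
pile label edges top5 [(np.float64(21.3), np.float64(-19.3)), (np.float64(21.3), np.float64(-19.0)), (np.float64(21.7), np.float64(-18.7)), (np.float64(22.0), np.float64(-18.0)), (np.float64(22.0), np.float64(-19.0)), (np.float64(22.7), np.float64(-18.7))]
held label R top17 [np.float64(-22.8), np.float64(-22.0), np.float64(-22.4)]
```

Run:
```python
from h import *
show()
p,q,s=cur()
T=load("top17");T5=load("top5");T12=load("top12")
YS=np.array([-XS[1],XS[0],0]); C=p+.0062*XS+[0,0,.0169]
print("TCP frame",np.round(((p-O)@XS*1e3,(p-O)@YS*1e3),2))
def midx(f,o,ex,ey,y,z,x0,x1):
    v=np.linspace(x0,x1,81); px=np.array([proj(f,np.array([o[0],o[1],z])+a*ex+y*ey) for a in v]).astype(np.float32)
    g=cv2.remap(f["image"].mean(2).astype(np.float32),px[:,0].reshape(1,-1),px[:,1].reshape(1,-1),cv2.INTER_LINEAR)[0]
    d=np.abs(np.gradient(cv2.GaussianBlur(g.reshape(1,-1),(0,0),4)[0])); return (v[d.argmax()]*1e3).round(1)
e1,e2=np.array([1,0,0.]),np.array([0,1.,0])
print("bench label far/near rel origin(.466,-.0004)",[ (midx(T12,(.466,-.0004),e1,e2,y,.022,.035,.058),midx(T12,(.466,-.0004),e1,e2,y,.022,-.026,-.012)) for y in(-.01,0,.01)])
print("bench label sides",[(midx(T12,(.466,-.0004),e2,e1,x,.022,-.028,-.012),midx(T12,(.466,-.0004),e2,e1,x,.022,.012,.028)) for x in(0,.015,.03)])
for z in(.0943,.098): print("pile far/near",z,[(midx(T5,O,XS,YS,y,z,.033,.053),midx(T5,O,XS,YS,y,z,-.026,-.012)) for y in(-.01,0,.01)],"sides",[(midx(T5,O,YS,XS,x,z,-.028,-.012),midx(T5,O,YS,XS,x,z,.012,.030)) for x in(0,.015,.03)])
print("held far",[midx(T,O,XS,YS,y,C[2],.003,.027) for y in(-.018,-.014,-.01)],"side",[midx(T,O,YS,XS,x,C[2],-.032,-.012) for x in(0,.005,.01)])
```

```text
t20.92 p [0.4127 0.3287 0.1876] toolx [-0.275  0.961 -0.001] z [-0.003 -0.002 -1.   ] F [-0.6  -0.02 -1.2 ] w 0.684 j [ 0.65  0.34  1.88  0.    0.93 -1.2 ]
TCP frame [-36.33  -1.82]
bench label far/near rel origin(.466,-.0004) [(np.float64(45.6), np.float64(-18.0)), (np.float64(45.9), np.float64(-17.8)), (np.float64(46.2), np.float64(-19.0))]
bench label sides [(np.float64(-21.2), np.float64(19.4)), (np.float64(-21.0), np.float64(21.6)), (np.float64(-22.0), np.float64(21.2))]
pile far/near 0.0943 [(np.float64(46.0), np.float64(-17.8)), (np.float64(45.8), np.float64(-17.8)), (np.float64(45.8), np.float64(-18.1))] sides [(np.float64(-19.0), np.float64(21.4)), (np.float64(-19.8), np.float64(23.0)), (np.float64(-19.0), np.float64(22.1))]
pile far/near 0.098 [(np.float64(45.8), np.float64(-17.4)), (np.float64(45.5), np.float64(-17.8)), (np.float64(45.5), np.float64(-18.1))] sides [(np.float64(-20.0), np.float64(20.3)), (np.float64(-20.6), np.float64(28.4)), (np.float64(-19.8), np.float64(21.2))]
held far [np.float64(24.6), np.float64(16.5), np.float64(15.9)] side [np.float64(-22.8), np.float64(-21.8), np.float64(-22.2)]
```

Request:
send_rows --moves '[{"x": 0.0005,"y": 0.004,"z": 0.0,"rx": -0.001,"ry": 0,"rz": 0,"fingers": 0.03},{"x": 0.001,"y": 0.009,"z": 0.002,"rx": -0.002,"ry": 0.001,"rz": 0,"fingers": 0.03},{"x": 0.0015,"y": 0.015,"z": 0.006,"rx": -0.003,"ry": 0.001,"rz": 0,"fingers": 0.03},{"x": 0.002,"y": 0.021,"z": 0.01,"rx": -0.003,"ry": 0.001,"rz": 0,"fingers": 0.03},{"x": 0.0023,"y": 0.026,"z": 0.014,"rx": -0.003,"ry": 0.001,"rz": 0,"fingers": 0.03},{"x": 0.0023,"y": 0.029,"z": 0.017,"rx": -0.003,"ry": 0.001,"rz": 0,"fingers": 0.03},{"x": 0.0023,"y": 0.0301,"z": 0.0176,"rx": -0.003,"ry": 0.001,"rz": 0,"fingers": 0.03},{"x": 0.0023,"y": 0.0301,"z": 0.0176,"rx": -0.003,"ry": 0.001,"rz": 0,"fingers": 0.03},{"x": 0.0023,"y": 0.0301,"z": 0.0176,"rx": -0.003,"ry": 0.001,"rz": 0,"fingers": 0.03},{"x": 0.0023,"y": 0.0301,"z": 0.0176,"rx": -0.003,"ry": 0.001,"rz": 0,"fingers": 0.03}]'

```text
time: 21.75
ee_pos: [0.4413, 0.3404, 0.1707]
orientation: [1.89, 2.509, 0.003]
force: [-0.6, 0.3, -2.1]
width: 0.683
```

```bash
cat >> h.py <<'E'
YS=np.array([-XS[1],XS[0],0])
def fr():
    show(); p,q,s=cur(); print("TCP frame mm",np.round(((p-O)@XS*1e3,(p-O)@YS*1e3,p[2]*1e3),2),"rot err",(down(SY)*q.inv()).as_rotvec().round(4),"F frame",np.round((s["force"]@XS,s["force"]@YS,s["force"][2]),1))
E
python3 - <<'E'
from h import *
fr()
S=grab("scene","scene18");T=grab("top","top18");fr()
crop(S,160,220,320,370,"sc22",5);crop(T,150,210,200,270,"tc22",12)
E
```

```text
t21.75 p [0.4413 0.3404 0.1707] toolx [-0.276  0.961  0.001] z [ 0.001  0.001 -1.   ] F [-0.64  0.33 -2.15] w 0.683 j [ 0.64  0.4   1.83  0.    0.91 -1.21]
TCP frame mm [ -5.57   1.52 170.75] rot err [-0.0013  0.0013 -0.0004] F frame [-0.5  0.5 -2.1]
t21.85 p [0.4414 0.3405 0.1709] toolx [-0.276  0.961  0.001] z [ 0.002  0.001 -1.   ] F [-0.26  0.53 -1.82] w 0.681 j [ 0.64  0.4   1.83  0.    0.91 -1.21]
TCP frame mm [ -5.53   1.54 170.87] rot err [-0.0014  0.0015 -0.0004] F frame [-0.1  0.6 -1.8]
```

View pics/sc22.png

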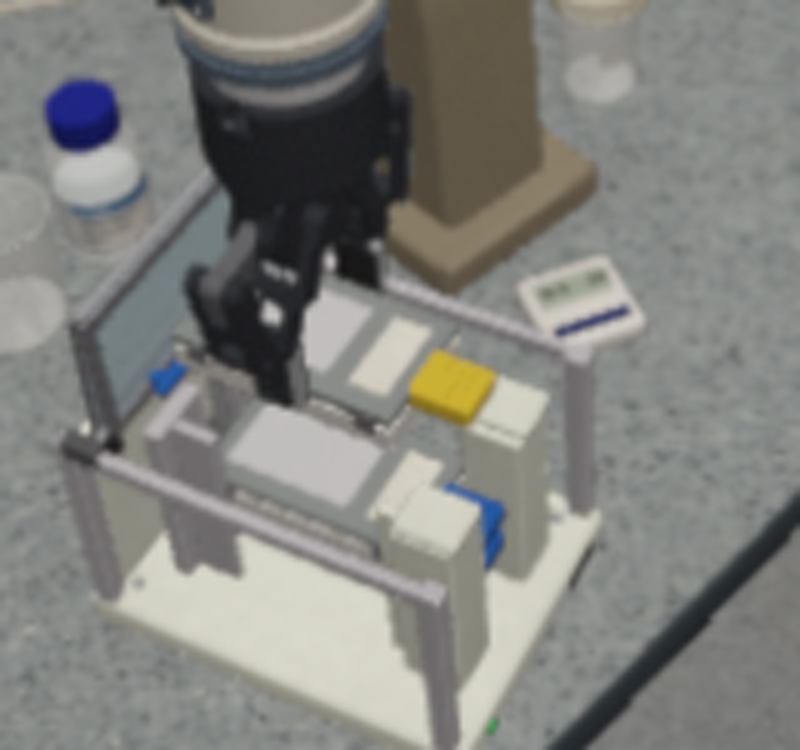

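View pics/tc22.png

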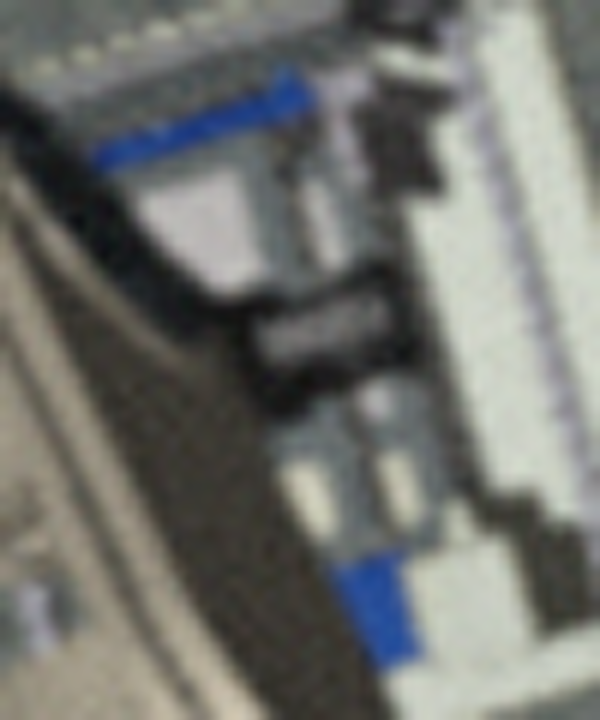

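Run:
```python
from h import *
p,q,s=cur()
T=load("top18"); z=p[2]+.0169
def mid(f,o,ex,ey,y,z,x0,x1):
    v=np.linspace(x0,x1,81); px=np.array([proj(f,np.array([o[0],o[1],z])+a*ex+y*ey) for a in v]).astype(np.float32)
    g=cv2.remap(f["image"].mean(2).astype(np.float32),px[:,0].reshape(1,-1),px[:,1].reshape(1,-1),cv2.INTER_LINEAR)[0]
    d=np.abs(np.gradient(cv2.GaussianBlur(g.reshape(1,-1),(0,0),4)[0])); return (v[d.argmax()]*1e3).round(1)
print("held R side",[mid(T,O,YS,XS,x,z,-.03,-.01) for x in(.015,.02,.025,.03,.035,.04)])
print("held R near label side",[mid(T,O,YS,XS,x,z,-.03,-.01) for x in(-.034,-.036,-.038,-.04)])
print("held far",[mid(T,O,XS,YS,y,z,.033,.056) for y in(-.014,-.008,-.0,.004)])
fr()
```

```text
held R side [np.float64(-22.5), np.float64(-20.0), np.float64(-19.0), np.float64(-18.8), np.float64(-19.8), np.float64(-18.5)]
held R near label side [np.float64(-18.3), np.float64(-18.0), np.float64(-11.8), np.float64(-11.5)]
held far [np.float64(46.5), np.float64(46.5), np.float64(46.2), np.float64(46.8)]
t21.85 p [0.4414 0.3405 0.1709] toolx [-0.276  0.961  0.001] z [ 0.002  0.001 -1.   ] F [-0.26  0.53 -1.82] w 0.681 j [ 0.64  0.4   1.83  0.    0.91 -1.21]
TCP frame mm [ -5.53   1.54 170.87] rot err [-0.0014  0.0015 -0.0004] F frame [-0.1  0.6 -1.8]
```

Request:
send_rows --moves '[{"x": -0.0003,"y": -0.0002,"z": 0.003,"rx": 0.001,"ry": -0.001,"rz": 0,"fingers": 0.03},{"x": -0.0008,"y": -0.0005,"z": 0.007,"rx": 0.001,"ry": -0.001,"rz": 0,"fingers": 0.03},{"x": -0.0008,"y": -0.0005,"z": 0.012,"rx": 0.001,"ry": -0.001,"rz": 0,"fingers": 0.03},{"x": -0.0008,"y": -0.0005,"z": 0.016,"rx": 0.001,"ry": -0.001,"rz": 0,"fingers": 0.03},{"x": -0.0008,"y": -0.0005,"z": 0.02,"rx": 0.001,"ry": -0.001,"rz": 0,"fingers": 0.03},{"x": -0.0008,"y": -0.0005,"z": 0.023,"rx": 0.001,"ry": -0.001,"rz": 0,"fingers": 0.03},{"x": -0.0008,"y": -0.0005,"z": 0.025,"rx": 0.001,"ry": -0.001,"rz": 0,"fingers": 0.03},{"x": -0.0008,"y": -0.0005,"z": 0.025,"rx": 0.001,"ry": -0.001,"rz": 0,"fingers": 0.03},{"x": -0.0008,"y": -0.0005,"z": 0.025,"rx": 0.001,"ry": -0.001,"rz": 0,"fingers": 0.03},{"x": -0.0008,"y": -0.0005,"z": 0.025,"rx": 0.001,"ry": -0.001,"rz": 0,"fingers": 0.03}]'

```text
time: 22.68
ee_pos: [0.4414, 0.3397, 0.1458]
orientation: [1.89, 2.509, 0.001]
force: [-0.2, -0.1, -2.1]
width: 0.682
```

Run:
```python
from h import *
S=grab("scene","scene19");T=grab("top","top19");fr()
crop(S,190,270,290,345,"sc23",8);crop(T,150,210,200,270,"tc23",12)
```

```text
t22.78 p [0.4414 0.3397 0.1459] toolx [-0.276  0.961  0.   ] z [ 0.001  0.    -1.   ] F [-0.22  0.34 -1.45] w 0.683 j [ 0.63  0.44  1.84 -0.    0.86 -1.22]
TCP frame mm [ -5.71   0.78 145.93] rot err [-0.0004  0.0011 -0.0003] F frame [-0.1  0.4 -1.4]
```

View pics/sc23.png

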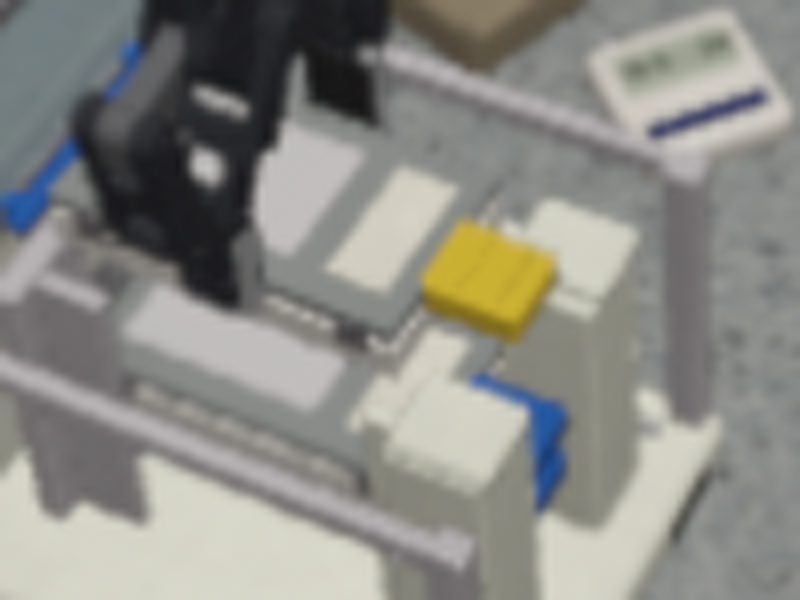

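View pics/tc23.png

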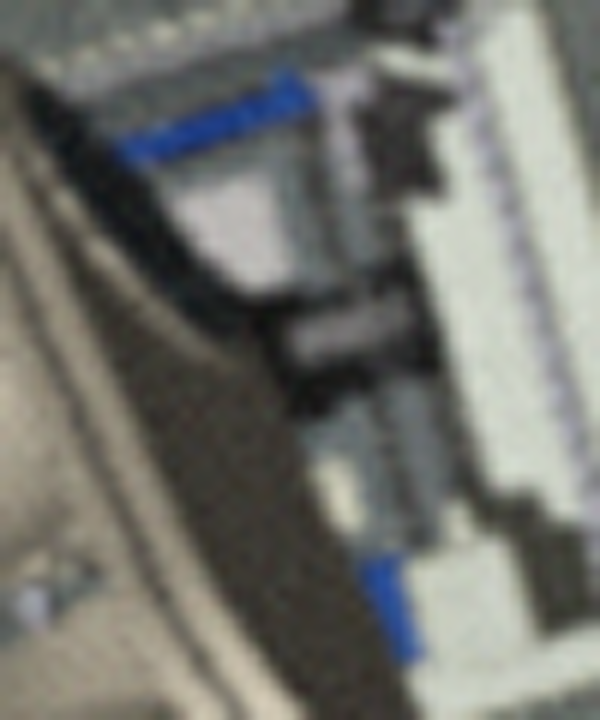

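Request:
send_rows --moves '[{"x": 0,"y": -0.0003,"z": 0.0012,"rx": 0,"ry": -0.001,"rz": 0,"fingers": 0.03},{"x": 0,"y": -0.0004,"z": 0.0024,"rx": 0,"ry": -0.001,"rz": 0,"fingers": 0.03},{"x": 0,"y": -0.0004,"z": 0.0036,"rx": 0,"ry": -0.001,"rz": 0,"fingers": 0.03},{"x": 0,"y": -0.0004,"z": 0.0048,"rx": 0,"ry": -0.001,"rz": 0,"fingers": 0.03},{"x": 0,"y": -0.0004,"z": 0.006,"rx": 0,"ry": -0.001,"rz": 0,"fingers": 0.03},{"x": 0,"y": -0.0004,"z": 0.0072,"rx": 0,"ry": -0.001,"rz": 0,"fingers": 0.03},{"x": 0,"y": -0.0004,"z": 0.0084,"rx": 0,"ry": -0.001,"rz": 0,"fingers": 0.03},{"x": 0,"y": -0.0004,"z": 0.0096,"rx": 0,"ry": -0.001,"rz": 0,"fingers": 0.03},{"x": 0,"y": -0.0004,"z": 0.0108,"rx": 0,"ry": -0.001,"rz": 0,"fingers": 0.03},{"x": 0,"y": -0.0004,"z": 0.012,"rx": 0,"ry": -0.001,"rz": 0,"fingers": 0.03}]'

```text
time: 23.62
ee_pos: [0.4409, 0.3395, 0.1336]
orientation: [1.89, 2.508, -0.0]
force: [-0.5, -0.0, -1.9]
width: 0.681
```

Run:
```python
from h import *
fr(); print(cur()[2]["wrist_torque"].round(3))
S=grab("scene","scene20")
crop(S,190,270,290,345,"sc24",8)
```

```text
t23.62 p [0.4409 0.3395 0.1336] toolx [-0.276  0.961 -0.001] z [ 0.001 -0.001 -1.   ] F [-0.48 -0.   -1.87] w 0.681 j [ 0.64  0.46  1.85 -0.    0.83 -1.21]
TCP frame mm [ -6.23   0.7  133.58] rot err [ 0.0008  0.001  -0.0002] F frame [-0.5  0.1 -1.9]
[0.049 0.006 0.038]
```

View pics/sc24.png

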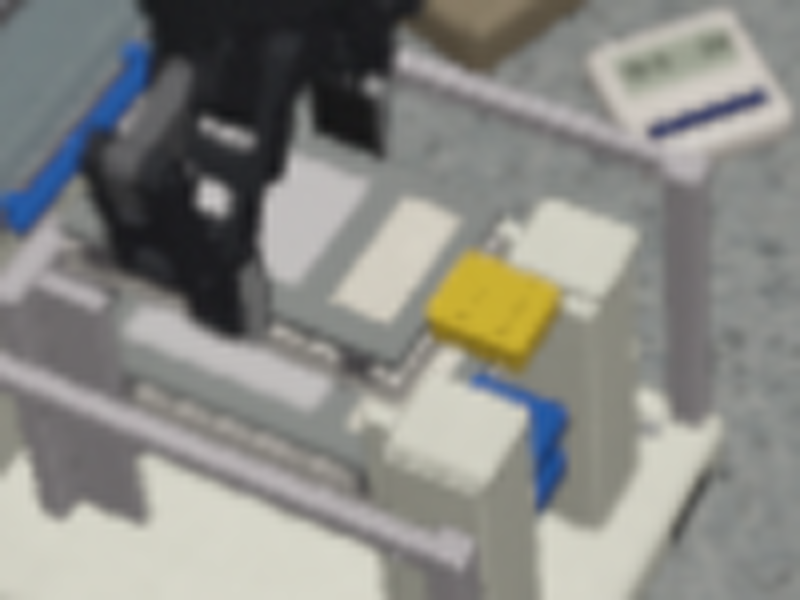

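Request:
send_rows --moves '[{"x": 0,"y": 0,"z": 0.0015,"rx": 0,"ry": 0,"rz": 0,"fingers": 0.03},{"x": 0,"y": 0,"z": 0.003,"rx": 0,"ry": 0,"rz": 0,"fingers": 0.03},{"x": 0,"y": 0,"z": 0.0045,"rx": 0,"ry": 0,"rz": 0,"fingers": 0.03},{"x": 0,"y": 0,"z": 0.006,"rx": 0,"ry": 0,"rz": 0,"fingers": 0.03},{"x": 0,"y": 0,"z": 0.0075,"rx": 0,"ry": 0,"rz": 0,"fingers": 0.03},{"x": 0,"y": 0,"z": 0.009,"rx": 0,"ry": 0,"rz": 0,"fingers": 0.03},{"x": 0,"y": 0,"z": 0.0105,"rx": 0,"ry": 0,"rz": 0,"fingers": 0.03},{"x": 0,"y": 0,"z": 0.012,"rx": 0,"ry": 0,"rz": 0,"fingers": 0.03},{"x": 0,"y": 0,"z": 0.0135,"rx": 0,"ry": 0,"rz": 0,"fingers": 0.03},{"x": 0,"y": 0,"z": 0.015,"rx": 0,"ry": 0,"rz": 0,"fingers": 0.03}]'

```text
time: 24.5
ee_pos: [0.4409, 0.3394, 0.1185]
orientation: [1.89, 2.508, -0.0]
force: [0.8, 0.0, -0.6]
width: 0.686
```

Run:
```python
from h import *
fr(); print(cur()[2]["wrist_torque"].round(3))
```

```text
t24.50 p [0.4409 0.3394 0.1185] toolx [-0.276  0.961 -0.001] z [ 0.001 -0.001 -1.   ] F [ 0.76  0.01 -0.56] w 0.686 j [ 0.64  0.48  1.86 -0.    0.8  -1.21]
TCP frame mm [ -6.24   0.67 118.53] rot err [ 0.0009  0.001  -0.0002] F frame [ 0.7 -0.2 -0.6]
[-0.002 -0.002 -0.013]
```

Request:
send_rows --moves '[{"x": 0,"y": 0,"z": 0.0009,"rx": 0,"ry": 0,"rz": 0,"fingers": 0.03},{"x": 0,"y": 0,"z": 0.0018,"rx": 0,"ry": 0,"rz": 0,"fingers": 0.03},{"x": 0,"y": 0,"z": 0.0027,"rx": 0,"ry": 0,"rz": 0,"fingers": 0.03},{"x": 0,"y": 0,"z": 0.0036,"rx": 0,"ry": 0,"rz": 0,"fingers": 0.03},{"x": 0,"y": 0,"z": 0.0045,"rx": 0,"ry": 0,"rz": 0,"fingers": 0.03},{"x": 0,"y": 0,"z": 0.0054,"rx": 0,"ry": 0,"rz": 0,"fingers": 0.03},{"x": 0,"y": 0,"z": 0.0063,"rx": 0,"ry": 0,"rz": 0,"fingers": 0.03},{"x": 0,"y": 0,"z": 0.0072,"rx": 0,"ry": 0,"rz": 0,"fingers": 0.03},{"x": 0,"y": 0,"z": 0.0081,"rx": 0,"ry": 0,"rz": 0,"fingers": 0.03},{"x": 0,"y": 0,"z": 0.009,"rx": 0,"ry": 0,"rz": 0,"fingers": 0.03}]'

```text
time: 25.33
ee_pos: [0.4409, 0.3394, 0.1096]
orientation: [1.89, 2.508, -0.0]
force: [0.3, -0.3, -1.5]
width: 0.687
```

Run:
```python
from h import *
fr(); print(cur()[2]["wrist_torque"].round(3))
S=grab("scene","scene21")
crop(S,190,270,290,345,"sc25",8)
```

```text
t25.33 p [0.4409 0.3394 0.1096] toolx [-0.276  0.961 -0.001] z [ 0.001 -0.001 -1.   ] F [ 0.34 -0.26 -1.54] w 0.687 j [ 0.64  0.5   1.86 -0.    0.79 -1.21]
TCP frame mm [ -6.23   0.67 109.59] rot err [ 0.0009  0.001  -0.0003] F frame [ 0.3 -0.3 -1.5]
[-0.025 -0.006 -0.049]
```

View pics/sc25.png

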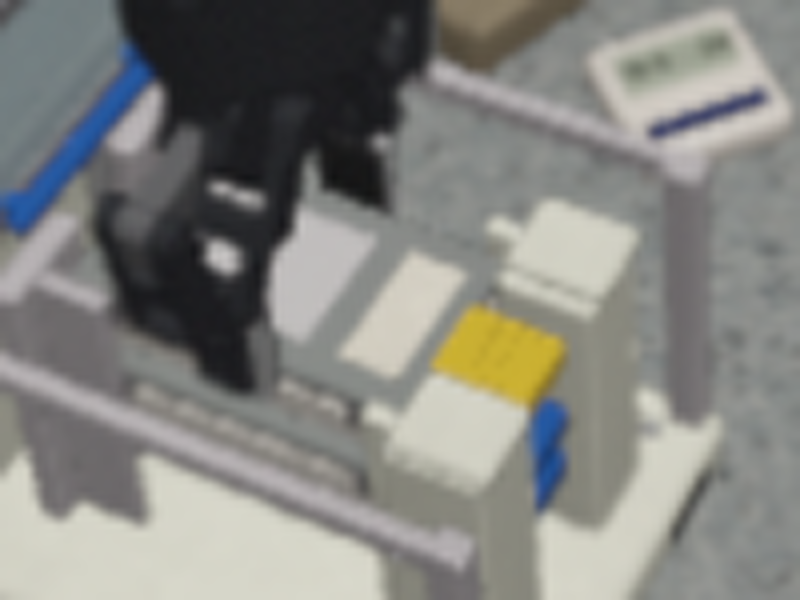

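Request:
send_rows --moves '[{"x": 0,"y": 0,"z": 0.0003,"rx": 0,"ry": 0,"rz": 0,"fingers": 0.03},{"x": 0,"y": 0,"z": 0.0006,"rx": 0,"ry": 0,"rz": 0,"fingers": 0.03},{"x": 0,"y": 0,"z": 0.0009,"rx": 0,"ry": 0,"rz": 0,"fingers": 0.03},{"x": 0,"y": 0,"z": 0.0012,"rx": 0,"ry": 0,"rz": 0,"fingers": 0.03},{"x": 0,"y": 0,"z": 0.0015,"rx": 0,"ry": 0,"rz": 0,"fingers": 0.03},{"x": 0,"y": 0,"z": 0.0018,"rx": 0,"ry": 0,"rz": 0,"fingers": 0.03},{"x": 0,"y": 0,"z": 0.0021,"rx": 0,"ry": 0,"rz": 0,"fingers": 0.03},{"x": 0,"y": 0,"z": 0.0023,"rx": 0,"ry": 0,"rz": 0,"fingers": 0.03},{"x": 0,"y": 0,"z": 0.0025,"rx": 0,"ry": 0,"rz": 0,"fingers": 0.03},{"x": 0,"y": 0,"z": 0.0025,"rx": 0,"ry": 0,"rz": 0,"fingers": 0.03}]'

```text
time: 26.22
ee_pos: [0.4409, 0.3394, 0.1071]
orientation: [1.89, 2.508, -0.0]
force: [0.6, 0.4, -1.3]
width: 0.682
```

Request:
send_rows --moves '[{"x": 0,"y": 0,"z": 0.0003,"rx": 0,"ry": 0,"rz": 0,"fingers": 0.03},{"x": 0,"y": 0,"z": 0.0006,"rx": 0,"ry": 0,"rz": 0,"fingers": 0.03},{"x": 0,"y": 0,"z": 0.0009,"rx": 0,"ry": 0,"rz": 0,"fingers": 0.03},{"x": 0,"y": 0,"z": 0.0012,"rx": 0,"ry": 0,"rz": 0,"fingers": 0.03},{"x": 0,"y": 0,"z": 0.0014,"rx": 0,"ry": 0,"rz": 0,"fingers": 0.03},{"x": 0,"y": 0,"z": 0.0016,"rx": 0,"ry": 0,"rz": 0,"fingers": 0.03},{"x": 0,"y": 0,"z": 0.0018,"rx": 0,"ry": 0,"rz": 0,"fingers": 0.03},{"x": 0,"y": 0,"z": 0.002,"rx": 0,"ry": 0,"rz": 0,"fingers": 0.03},{"x": 0,"y": 0,"z": 0.002,"rx": 0,"ry": 0,"rz": 0,"fingers": 0.03},{"x": 0,"y": 0,"z": 0.002,"rx": 0,"ry": 0,"rz": 0,"fingers": 0.03}]'

```text
time: 27.05
ee_pos: [0.4409, 0.3394, 0.1052]
orientation: [1.89, 2.508, -0.0]
force: [0.4, 0.4, -2.1]
width: 0.682
```

Request:
send_rows --moves '[{"x": 0,"y": 0,"z": 0.0003,"rx": 0,"ry": 0,"rz": 0,"fingers": 0.03},{"x": 0,"y": 0,"z": 0.0006,"rx": 0,"ry": 0,"rz": 0,"fingers": 0.03},{"x": 0,"y": 0,"z": 0.0009,"rx": 0,"ry": 0,"rz": 0,"fingers": 0.03},{"x": 0,"y": 0,"z": 0.0012,"rx": 0,"ry": 0,"rz": 0,"fingers": 0.03},{"x": 0,"y": 0,"z": 0.0014,"rx": 0,"ry": 0,"rz": 0,"fingers": 0.03},{"x": 0,"y": 0,"z": 0.0016,"rx": 0,"ry": 0,"rz": 0,"fingers": 0.03},{"x": 0,"y": 0,"z": 0.0018,"rx": 0,"ry": 0,"rz": 0,"fingers": 0.03},{"x": 0,"y": 0,"z": 0.002,"rx": 0,"ry": 0,"rz": 0,"fingers": 0.03},{"x": 0,"y": 0,"z": 0.002,"rx": 0,"ry": 0,"rz": 0,"fingers": 0.03},{"x": 0,"y": 0,"z": 0.002,"rx": 0,"ry": 0,"rz": 0,"fingers": 0.03}]'

```text
time: 27.88
ee_pos: [0.4409, 0.3394, 0.1032]
orientation: [1.89, 2.508, -0.0]
force: [0.2, 0.2, -1.7]
width: 0.686
```

Request:
send_rows --moves '[{"x": 0,"y": 0,"z": 0.0003,"rx": 0,"ry": 0,"rz": 0,"fingers": 0.03},{"x": 0,"y": 0,"z": 0.0006,"rx": 0,"ry": 0,"rz": 0,"fingers": 0.03},{"x": 0,"y": 0,"z": 0.0009,"rx": 0,"ry": 0,"rz": 0,"fingers": 0.03},{"x": 0,"y": 0,"z": 0.0012,"rx": 0,"ry": 0,"rz": 0,"fingers": 0.03},{"x": 0,"y": 0,"z": 0.0014,"rx": 0,"ry": 0,"rz": 0,"fingers": 0.03},{"x": 0,"y": 0,"z": 0.0016,"rx": 0,"ry": 0,"rz": 0,"fingers": 0.03},{"x": 0,"y": 0,"z": 0.0018,"rx": 0,"ry": 0,"rz": 0,"fingers": 0.03},{"x": 0,"y": 0,"z": 0.002,"rx": 0,"ry": 0,"rz": 0,"fingers": 0.03},{"x": 0,"y": 0,"z": 0.002,"rx": 0,"ry": 0,"rz": 0,"fingers": 0.03},{"x": 0,"y": 0,"z": 0.002,"rx": 0,"ry": 0,"rz": 0,"fingers": 0.03}]'

```text
time: 28.72
ee_pos: [0.4409, 0.3394, 0.1012]
orientation: [1.89, 2.508, -0.0]
force: [0.4, -0.7, -2.1]
width: 0.683
```

Request:
send_rows --moves '[{"x": 0,"y": 0,"z": 0.0002,"rx": 0,"ry": 0,"rz": 0,"fingers": 0.03},{"x": 0,"y": 0,"z": 0.0004,"rx": 0,"ry": 0,"rz": 0,"fingers": 0.03},{"x": 0,"y": 0,"z": 0.0006,"rx": 0,"ry": 0,"rz": 0,"fingers": 0.03},{"x": 0,"y": 0,"z": 0.0008,"rx": 0,"ry": 0,"rz": 0,"fingers": 0.03},{"x": 0,"y": 0,"z": 0.001,"rx": 0,"ry": 0,"rz": 0,"fingers": 0.03},{"x": 0,"y": 0,"z": 0.0012,"rx": 0,"ry": 0,"rz": 0,"fingers": 0.03},{"x": 0,"y": 0,"z": 0.0014,"rx": 0,"ry": 0,"rz": 0,"fingers": 0.03},{"x": 0,"y": 0,"z": 0.0016,"rx": 0,"ry": 0,"rz": 0,"fingers": 0.03},{"x": 0,"y": 0,"z": 0.0016,"rx": 0,"ry": 0,"rz": 0,"fingers": 0.03},{"x": 0,"y": 0,"z": 0.0016,"rx": 0,"ry": 0,"rz": 0,"fingers": 0.03}]'

```text
time: 29.55
ee_pos: [0.441, 0.3395, 0.1004]
orientation: [1.89, 2.508, 0.0]
force: [-2.8, -2.2, 8.0]
width: 0.682
```

Run:
```python
from h import *
fr()
S=grab("scene","scene22")
crop(S,190,270,290,345,"sc26",8)
```

```text
t29.55 p [0.441  0.3395 0.1004] toolx [-0.276  0.961 -0.001] z [ 0.001 -0.001 -1.   ] F [-2.85 -2.24  7.96] w 0.682 j [ 0.64  0.51  1.86 -0.    0.77 -1.21]
TCP frame mm [ -6.2    0.69 100.4 ] rot err [ 0.0007  0.0012 -0.0003] F frame [-3.4 -1.4  8. ]
```

View pics/sc26.png

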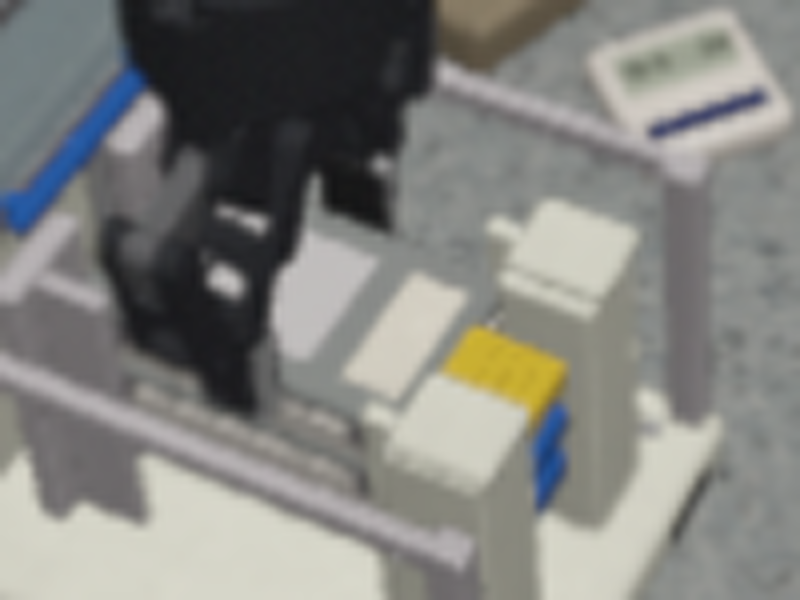

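Request:
send_rows --moves '[{"x": 0,"y": 0,"z": -0.0003,"rx": 0,"ry": 0,"rz": 0,"fingers": 0.03},{"x": 0,"y": 0,"z": -0.0005,"rx": 0,"ry": 0,"rz": 0,"fingers": 0.05},{"x": 0,"y": 0,"z": -0.0005,"rx": 0,"ry": 0,"rz": 0,"fingers": 0.058},{"x": 0,"y": 0,"z": -0.0005,"rx": 0,"ry": 0,"rz": 0,"fingers": 0.062},{"x": 0,"y": 0,"z": -0.0005,"rx": 0,"ry": 0,"rz": 0,"fingers": 0.066},{"x": 0,"y": 0,"z": -0.0005,"rx": 0,"ry": 0,"rz": 0,"fingers": 0.07},{"x": 0,"y": 0,"z": -0.0005,"rx": 0,"ry": 0,"rz": 0,"fingers": 0.073},{"x": 0,"y": 0,"z": -0.0005,"rx": 0,"ry": 0,"rz": 0,"fingers": 0.076},{"x": 0,"y": 0,"z": -0.0005,"rx": 0,"ry": 0,"rz": 0,"fingers": 0.076},{"x": 0,"y": 0,"z": -0.0005,"rx": 0,"ry": 0,"rz": 0,"fingers": 0.076}]'

```text
time: 30.43
ee_pos: [0.441, 0.3394, 0.1]
orientation: [1.89, 2.508, -0.0]
force: [-0.6, -0.5, 0.5]
width: 0.894
```

Run:
```python
from h import *
fr()
S=grab("scene","scene23")
crop(S,190,270,290,345,"sc27",8)
```

```text
t30.43 p [0.441  0.3394 0.1   ] toolx [-0.276  0.961 -0.001] z [ 0.001 -0.001 -1.   ] F [-0.64 -0.51  0.49] w 0.894 j [ 0.64  0.51  1.86 -0.    0.77 -1.21]
TCP frame mm [ -6.2    0.67 100.04] rot err [ 0.0009  0.001  -0.0002] F frame [-0.8 -0.3  0.5]
```

View pics/sc27.png

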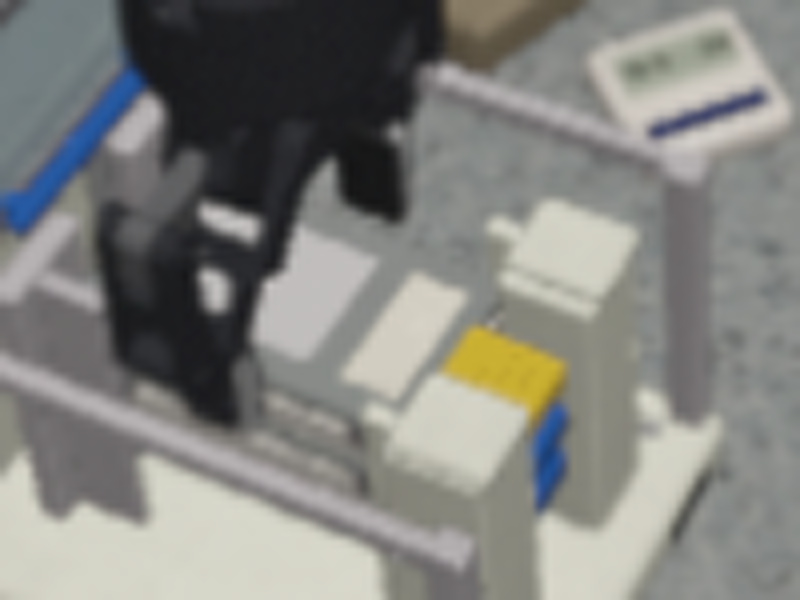

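Released, the cassette did not shift. Lift straight up, then back.

Request:
send_rows --moves '[{"x": 0,"y": 0,"z": -0.004,"rx": 0,"ry": 0,"rz": 0,"fingers": 0.076},{"x": 0,"y": 0,"z": -0.012,"rx": 0,"ry": 0,"rz": 0,"fingers": 0.076},{"x": 0,"y": 0,"z": -0.025,"rx": 0,"ry": 0,"rz": 0,"fingers": 0.076},{"x": 0,"y": 0,"z": -0.042,"rx": 0,"ry": 0,"rz": 0,"fingers": 0.076},{"x": 0,"y": 0,"z": -0.06,"rx": 0,"ry": 0,"rz": 0,"fingers": 0.076},{"x": 0,"y": -0.008,"z": -0.08,"rx": 0,"ry": 0,"rz": 0,"fingers": 0.076},{"x": 0,"y": -0.02,"z": -0.1,"rx": 0,"ry": 0,"rz": 0,"fingers": 0.076},{"x": -0.02,"y": -0.035,"z": -0.115,"rx": 0,"ry": 0,"rz": 0,"fingers": 0.076},{"x": -0.05,"y": -0.05,"z": -0.13,"rx": 0,"ry": 0,"rz": 0,"fingers": 0.076},{"x": -0.085,"y": -0.06,"z": -0.14,"rx": 0,"ry": 0,"rz": 0,"fingers": 0.076}]'

```text
time: 31.32
ee_pos: [0.4058, 0.2412, 0.2422]
orientation: [1.886, 2.51, 0.003]
force: [0.9, -0.7, 0.5]
width: 0.889
```

Request:
send_rows --moves '[{"x": -0.03,"y": -0.01,"z": -0.005,"rx": 0,"ry": 0,"rz": 0,"fingers": 0.076},{"x": -0.06,"y": -0.015,"z": -0.01,"rx": 0,"ry": 0,"rz": 0,"fingers": 0.076},{"x": -0.09,"y": -0.02,"z": -0.01,"rx": 0,"ry": 0,"rz": 0,"fingers": 0.076},{"x": -0.12,"y": -0.02,"z": -0.01,"rx": 0,"ry": 0,"rz": 0,"fingers": 0.076},{"x": -0.15,"y": -0.02,"z": -0.01,"rx": 0,"ry": 0,"rz": 0,"fingers": 0.076},{"x": -0.18,"y": -0.02,"z": -0.01,"rx": 0,"ry": 0,"rz": 0,"fingers": 0.076},{"x": -0.2,"y": -0.02,"z": -0.01,"rx": 0,"ry": 0,"rz": 0,"fingers": 0.076},{"x": -0.2,"y": -0.02,"z": -0.01,"rx": 0,"ry": 0,"rz": 0,"fingers": 0.076},{"x": -0.2,"y": -0.02,"z": -0.01,"rx": 0,"ry": 0,"rz": 0,"fingers": 0.076},{"x": -0.2,"y": -0.02,"z": -0.01,"rx": 0,"ry": 0,"rz": 0,"fingers": 0.076}]'

```text
time: 32.15
ee_pos: [0.4423, 0.0438, 0.2507]
orientation: [1.89, 2.507, 0.001]
force: [0.2, -0.2, -0.1]
width: 0.889
```

Run:
```python
from h import *
show()
S=grab("scene","scene24");T=grab("top","top24")
crop(S,160,220,320,370,"sc28",5);crop(T,130,195,260,285,"tc28",6)
for c,st in blobs(T,(100,120,80),(125,255,255))[1]:
    if st[4]<120 and c[0]>330 and c[1]>180: print(c,plane(T,*c,.042).round(4))
```

```text
t32.15 p [0.4423 0.0438 0.2507] toolx [-0.275  0.961 -0.001] z [ 0.001 -0.001 -1.   ] F [ 0.22 -0.23 -0.15] w 0.889 j [ 0.07  0.13  1.99 -0.    1.02 -1.78]
[440.1 208.4] [ 0.533 -0.526  0.042]
[350.  226.2] [ 0.4806 -0.2249  0.042 ]
[454.1 225.8] [ 0.4744 -0.57    0.042 ]
[390.  236.1] [ 0.4451 -0.3559  0.042 ]
```

View pics/sc28.png

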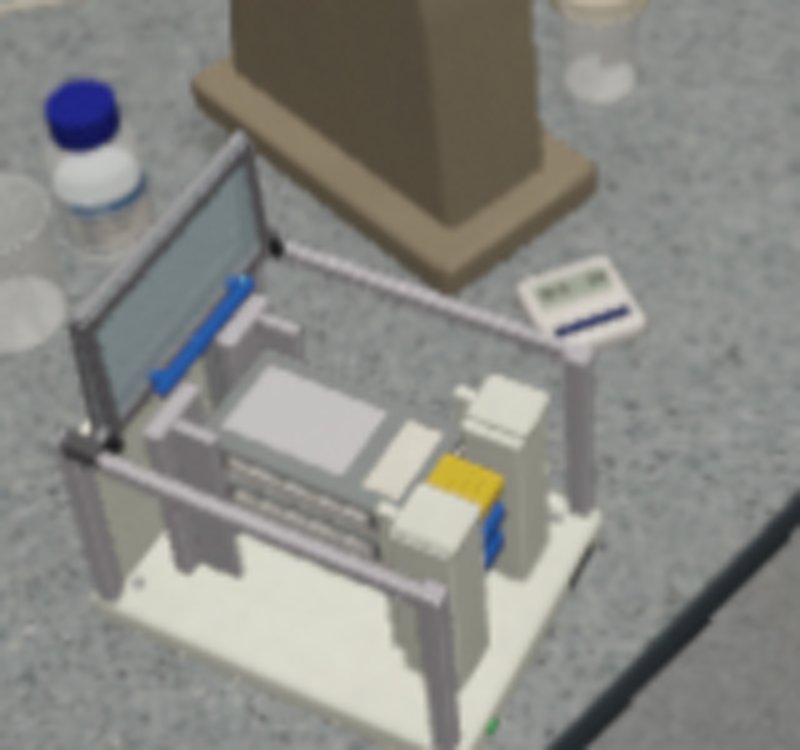

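View pics/tc28.png

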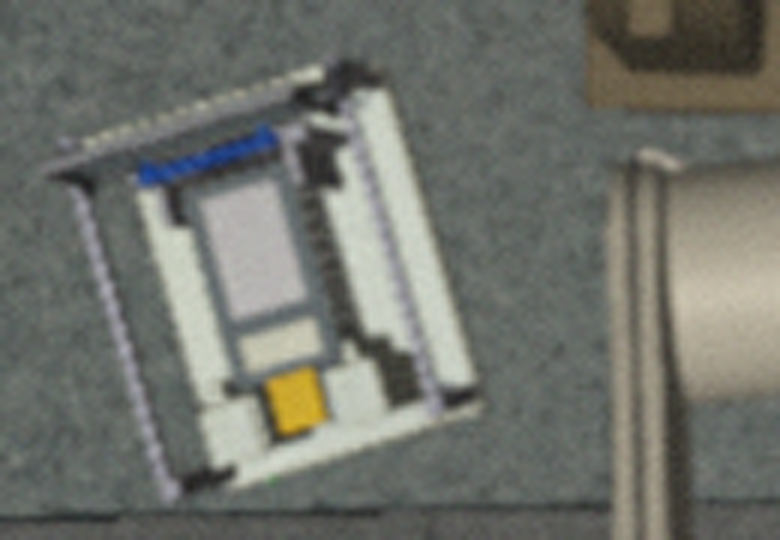

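```bash
python3 -c "
from workcell import r
print(r.hand_in())"
```

```text
the job is handed in; nothing more can be done
None
```

The job is handed in at about 32 s of the 64 s allowed, with every step done in the order asked and nothing dropped or rammed.

- **Cover:** I pushed the bar level until it met the stop, about 20 N sideways and 24 N in all. The panels stand folded flat and were still so in the last pictures.
- **Cassette out of the rack:** I drew the yellow-tab cassette out by its tab, laid it flat on the bench (felt about 11 N at contact) and let go. I then took it again across its long sides.
- **Placing on the pile:** I lowered it between the guides with no side contact. In the last few millimetres I used steps of 2 mm or less until I felt it rest, at about 8 N. The underside was then about 95 mm above the bench, against about 94 mm measured by camera. I eased off, opened the fingers, and the cassette did not move.

**Last checks:** The final pictures show the cassette flat between the guides with its tab in the slot on the robot's side. The two blue tabs in the rack measure within 0.5 mm of where they started. The timer and the small beaker look unmoved in the pictures. I did not look specifically at the big beaker behind the stacker. The arm stood clear of everything, with wrist force near zero.

**One disagreement:** The scene camera read about 4 mm off from the top camera at the stacker. The top camera agreed with the arm's own position to within about half a millimetre, so I relied on that, and the cassette went in without touching the guides.

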